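Level the drawdown bed

TASK

Level the drawdown bed: push the red-winged box key fully home over the square brass stem of the bed's adjustable foot and turn it until the bubble of the yellow spirit level lying on the bed is centred between its two black lines. Leave the key on the foot, then press the spirit level lightly but firmly down onto the bed and finish while still pressing it, with the bubble still centred. Do not lift the level or push it about on the bed, and leave the two tubs and the film applicator where they stand.

Things in the scene. Friction and masses are not known exactly. Their poses are not given: they have to be found in the camera images.
- bed: drawdown bed: 200 x 200 mm dark-topped aluminium plate, top 45 mm above the bench, on three feet; it does not shift. Origin on the bench under the plate's centre. Its y axis points to the adjustable foot, in a 48 mm wide lug beyond the middle of that edge, at (0, 122) mm; the two fixed feet are at (+-75, -80) mm. At the start the adjustable side is low, by 0.7 to 1.6 rad of that foot's turn.
- foot: upright levelling screw in the bed's lug: steel collar 36 mm across, on it a square brass stem 14 x 14 mm, 28 mm high (top 4 mm tapered). Origin: root of the stem on the collar's top, 48 to 49 mm above the bench; z up, x and y square to the flats, turning with the screw. Clockwise from above lifts this side, 4 mm a turn. Stiff (0.08 N m), stays where left; turns 3 rad either way from level.
- key: box key, 0.2 kg, upright on its mouth. Origin: centre of the mouth, z up. Steel block 28 x 28 x 34 mm with a square socket 15.6 mm wide, 30 mm deep, open below, flats square to x and y. Above, a red wing 46 mm (x) by 12 mm thick (y), 44 to 76 mm above the origin, to be pinched. Home, its mouth rests on the collar: origins meet, any of four ways round; about 0.13 rad play either way on the stem.
- level: yellow bar spirit level, 0.38 kg, lying loose on the bed: 150 mm long (x), 26 mm wide (y), 42 mm high. Origin: centre of its underside; its x axis runs about along the bed's y axis, towards the adjustable foot. Its top is flat yellow body from 24 to 74 mm either side of the middle; between lie the green vial, a pale bubble and two black lines 9 mm either side of the middle.
- bubble (a joint): pale bubble, 14 mm long, in the level's green vial: offset of its centre from the middle between the two black lines, in m, positive towards the level's +x end. It runs to the higher end, 5 mm for each radian of turn of the adjustable foot, and takes about 1.2 s to come to rest.
- jar_a: white lidded sample tub, 72 mm across, 85 mm high, standing on the bench; origin: centre of its underside
- jar_b: white lidded sample tub, 87 mm across, 95 mm high, standing beyond the bed; origin: centre of its underside
- applicator: steel film applicator (drawdown bar), 60 x 112 x 30 mm, on the bench; origin: centre of its underside
Things that resemble listed ones, but are neither listed nor needed, are in the scene too. There is more than one size of the level; the job needs the largest.

How it is judged:
By the outcome, as a careful person would: the job done as asked, in the order asked, and still so for the second after the job is handed in, while the arm keeps its last pose, push and grip.
It also fails if it takes over 64 s, if anything falls off the work surface, if the arm or the gripper's body presses on something with over 40 N, if the wrist force passes 120 N, or if a joint passes its speed limit or range.

ROBOT

A 6-joint arm with a two-finger parallel gripper is mounted at the origin on the work surface. World frame = base frame: x ahead of the robot, y to its left, z up, the work surface at z = 0. Lengths are in m, angles in rad, forces in N, time in s.
With the tool pointing down it reaches from about 0.35 to 0.85 m from the base axis. Payload 8.1 kg.
Tool frame: the origin (TCP) lies midway between the tips of the shut fingers; the grasp point (between the pads) lies 19 mm behind it; z points along the fingers, y is the line along which they close (so a half turn about z gives the same grasp; the last joint's range is limited). The gripper opens to 93 mm and grips with 3 to 60 N. Pads are 15 mm wide; open, the fingers measure 128 mm over their backs; the gripper's body (75 mm by 188 mm) begins 65 mm behind the grasp point.
Start: joints at [1.088, 0.13, 1.488, -0, 1.523, -0.085], TCP at [0.232, 0.553, 0.196] pointing down, gripper open.
Joint ranges: [-2.96, 2.96], [-0.89, 2.26], [0.02, 2.5], [-1.34, 4.48], [0, 2.73], [-2.66, 2.66]. Speed limits (rad/s): [2.39, 2.39, 2.79, 3.14, 3.14, 3.14].

INTERFACE

Orientations are given as a 3x3 rotation matrix whose columns are the frame's x, y, z axes.
In Python, from workcell import arm gives the robot as it stands.
- The arm moves only by the tool arm_command, never from a script. Its argument "motion" is a list of rows, each an object of numbers: "tx", "ty", "tz": the shift along the world's x, y, z in cm; "ax", "ay", "az": the turn, a rotation vector about the world's x, y, z in units of 8 degrees (1.0 is 8 degrees); "fingers": the opening, from 0 (shut) to 1 (fully open). In form: [{"tx": .., "ty": .., "tz": .., "ax": .., "ay": .., "az": .., "fingers": ..}, ...]. A call has 1 to 10 rows; each row is the pose to reach, as a shift and turn from the pose commanded when the call began; what a row does not reach only later rows make up. A row lasts 1/10 s, in which the tool goes at most 50 mm and 8.59 degrees, less where a joint would pass 70% of its speed; a pose out of reach is approached as far as the arm can. A call with a gripper value outside its range is refused whole. The fingers move at their own pace and stop on an object; "squeeze" is the grip in N (left out, the last holds). Time passes only in rows, so rows that repeat a pose let the fingers close. It gives the time, the measured TCP pose, the force, the opening and the grip force at its end, in the units of the state.
- arm.observe(): the state, without advancing time (a new reading comes with each control period).
- arm.capture(name): name is "scene" or "top"; returns the picture (384x512x3 uint8, red, green, blue); there is no depth.
- arm.camera_params(name): a dict with "camera_matrix" (3x3 intrinsics, pixels), "k1" (the pictures are not rectified: a ray, as slopes to the right and down, at radius r is drawn at 1 + k1 r^2 times it, then the intrinsics apply), "xyz" and "attitude" of the camera in the world. Camera axes: x right, y down, z forward; pixel columns grow to the right and rows downward; lengths in m; the calibration is good to about 2 mm. A picture is of the moment at which its call begins. camera_params takes no time and is no camera call.
- arm.finish_job(): hands the job in; it is judged then, once.
The state is a dict: "clock": time; "joint_positions": joint angles; "joint_velocities": joint speeds; "effort": joint torques, N m; "ee_pos": TCP position; "eef_rot": TCP orientation; "force": force on the tool from outside, world axes, zero at the start; "wrist_torque": the same for the moment, N m; "gripper_width": finger opening in m; "gripper_force": force on a finger pad.
Only numpy, scipy, OpenCV 4.12 (cv2) and the standard library are available. Lean on these libraries where they do the work, as an engineer would, in place of code of your own. Each camera call takes 0.05 s, during which the arm holds its last target. There are 200 camera calls.

## Working session

There is one attempt and no reset: what is moved stays moved. The work goes in short steps, Python scripts to look and compute and a tool call to move; the robot and the scene stay as the last step left them, time stands still between calls to the robot, and variables do not carry over. Pictures are saved under pics/ and viewed, at most 10 in all, crops included, and the job is handed in when it is done.

Besides the shell and the picture viewer there is one more tool, called after ">>>" as a command line: name --argument value ..., lists and objects as JSON in quotes. arm_command: Moves the arm, as the interface text tells. Its arguments: {"type":"object","properties":{"motion":{"type":"array"},"squeeze":{"type":"number"}},"required":["motion"]}

```bash
mkdir -p pics; cat > h.py <<'E'
import numpy as np, cv2
from workcell import arm
def snap(cam,name,crop=None,scale=1):
    im=arm.capture(cam); cv2.imwrite(f'pics/{name}_raw.png',im[:,:,::-1])
    return im
def ray(cam,u,v):
    p=arm.camera_params(cam);K=np.array(p['camera_matrix']);k=p['k1']
    d=np.array([(u-K[0,2])/K[0,0],(v-K[1,2])/K[1,1]]);s=d.copy()
    for _ in range(20): s=d/(1+k*(s@s))
    R=np.array(p['attitude']);return np.array(p['xyz']),R@np.array([s[0],s[1],1])
def onz(cam,u,v,z):
    o,d=ray(cam,u,v);return o+d*(z-o[2])/d[2]
E
python3 - <<'E'
from h import *
a=snap('scene','s0');b=snap('top','t0')
cv2.imwrite('pics/both0.png',np.hstack([cv2.resize(a,(800,600))])[:,:,::-1]);cv2.imwrite('pics/top0.png',cv2.resize(b,(800,600))[:,:,::-1])
for c in('scene','top'):print(arm.camera_params(c))
print(arm.observe())
E
```

```text
{'camera_matrix': array([[449.89001554,   0.        , 256.24507436],
       [  0.        , 449.89001554, 194.69251763],
       [  0.        ,   0.        ,   1.        ]]), 'k1': -0.11760908843857378, 'xyz': array([ 0.96692954, -0.44868293,  0.82585523]), 'attitude': array([[ 0.72358883,  0.51680938, -0.45752298],
       [ 0.69020679, -0.54734962,  0.47331066],
       [-0.00581365, -0.65826777, -0.75276141]])}
{'camera_matrix': array([[351.86931266,   0.        , 252.17882959],
       [  0.        , 351.86931266, 198.2918227 ],
       [  0.        ,   0.        ,   1.        ]]), 'k1': -0.10963915535523651, 'xyz': array([0.46777668, 0.01826131, 0.93115021]), 'attitude': array([[-0.01754121, -0.99677926,  0.07825224],
       [-0.99973234,  0.01630464, -0.01641337],
       [ 0.01508463, -0.07851921, -0.99679847]])}
{'clock': 0.1, 'joint_positions': array([ 1.08762377e+00,  1.31103191e-01,  1.48917382e+00,  3.06156923e-05,
        1.52298685e+00, -8.53690388e-02]), 'joint_velocities': array([ 0.00073544, -0.00243093, -0.00308701,  0.00090156,  0.00051701,
       -0.00316139]), 'effort': array([ 1.26517066e-04, -5.61342573e+01, -4.93092978e+01,  7.68906064e-02,
        2.93193420e-02, -2.75960878e-05]), 'ee_pos': array([0.23213152, 0.55268109, 0.19528   ]), 'eef_rot': array([[-9.21913476e-01,  3.87395015e-01, -8.03508409e-04],
       [ 3.87395810e-01,  9.21912327e-01, -1.46569045e-03],
       [ 1.72963133e-04, -1.66251557e-03, -9.99998603e-01]]), 'force': array([-0.09169097, -0.58192949, -0.07776573]), 'wrist_torque': array([-0.01842172, -0.03128129,  0.01007517]), 'gripper_force': 0.0, 'gripper_width': 0.09290389485590476}
```

View pics/both0.png

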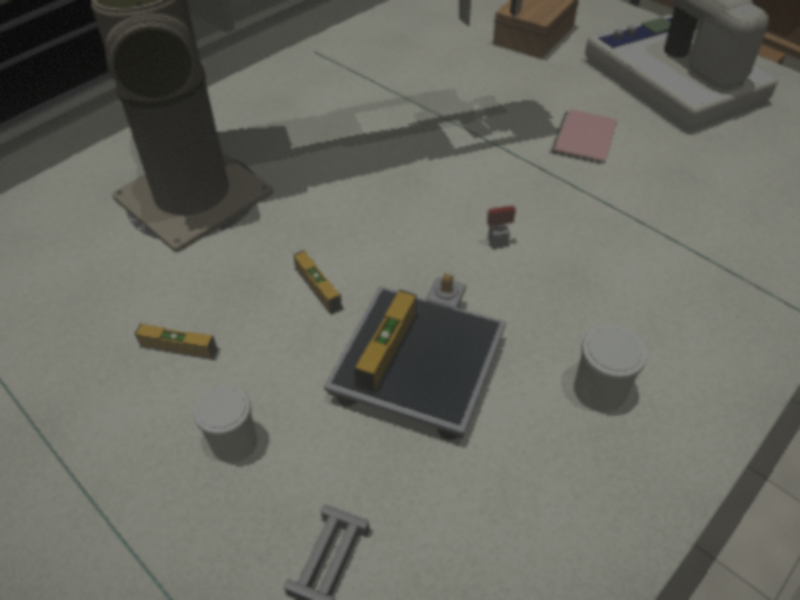

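View pics/top0.png

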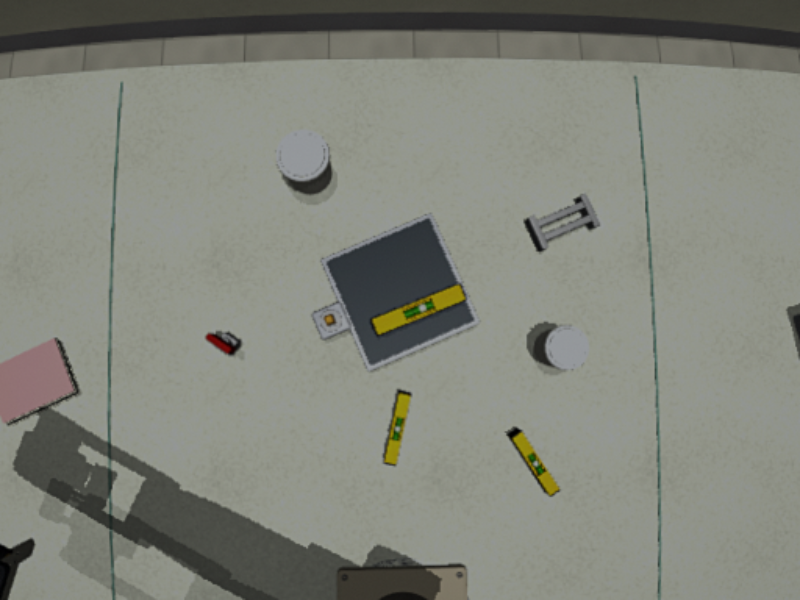

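Candidates (800-wide views): levels in the top view at (420,309), on the bed and longest, and smaller ones at (398,428) and (533,462), so I choose the one on the bed. There is one red-winged key, at top (222,342) / scene (501,222). The stem is at top (330,320) / scene (447,283). Close crops next to check.

```bash
cat >> h.py <<'E'
def crop(im,cx,cy,w,h,s): 
    x=int(cx-w/2);y=int(cy-h/2);return cv2.resize(im[y:y+h,x:x+w],None,fx=s,fy=s,interpolation=cv2.INTER_CUBIC)
def blob(im,lo,hi,near,r=25):
    hsv=cv2.cvtColor(im,cv2.COLOR_RGB2HSV);m=cv2.inRange(hsv,lo,hi)
    k=np.zeros_like(m);cv2.circle(k,tuple(map(int,near)),r,255,-1);return m&k
E
python3 - <<'E'
from h import *
a=cv2.imread('pics/s0_raw.png')[:,:,::-1].copy();b=cv2.imread('pics/t0_raw.png')[:,:,::-1].copy()
g=.64
top=np.hstack([crop(b,222*g,342*g,40,30,10),crop(b,330*g,320*g,40,30,10)])
bot=np.hstack([crop(a,501*g,226*g,40,30,10),crop(a,447*g,285*g,40,30,10)])
cv2.imwrite('pics/close.png',np.vstack([top,bot])[:,:,::-1])
for cam,im,pk,ps in(('top',b,(222,342),(330,320)),('scene',a,(501,215),(447,283))):
    m=blob(im,(0,120,40),(8,255,255),np.array(pk)*g)|blob(im,(172,120,40),(180,255,255),np.array(pk)*g)
    print(cam,'red',cv2.minAreaRect(np.argwhere(m)[:,::-1].astype(np.float32)),m.sum()/255)
    m=blob(im,(8,90,60),(28,255,255),np.array(ps)*g,10)
    print(cam,'brass',cv2.minAreaRect(np.argwhere(m)[:,::-1].astype(np.float32)),m.sum()/255)
im=b
m=blob(im,(15,120,60),(90,255,255),(420*g,309*g),38)
r=cv2.minAreaRect(np.argwhere(m)[:,::-1].astype(np.float32));print('level',r)
P=[onz('top',u,v,.087)for u,v in cv2.boxPoints(r)];print(np.round(P,4))
E
```

```text
top red ((139.57693481445312, 219.3845977783203), (17.47305679321289, 4.437601566314697), 33.690067291259766) 80.0
top brass ((210.20001220703125, 203.9000244140625), (5.366562843322754, 4.919349670410156), 63.43495178222656) 29.0
scene red ((320.48077392578125, 133.9038543701172), (0.7844645380973816, 13.139781951904297), 78.69007110595703) 8.0
scene brass ((286.0, 178.0), (4.0, 4.0), 90.0) 19.0
level ((267.4482421875, 197.62066650390625), (11.513110160827637, 60.9080696105957), 68.19859313964844)
[[ 0.5219  0.041   0.087 ]
 [ 0.5745 -0.0968  0.087 ]
 [ 0.5483 -0.1065  0.087 ]
 [ 0.496   0.0311  0.087 ]]
```

View pics/close.png

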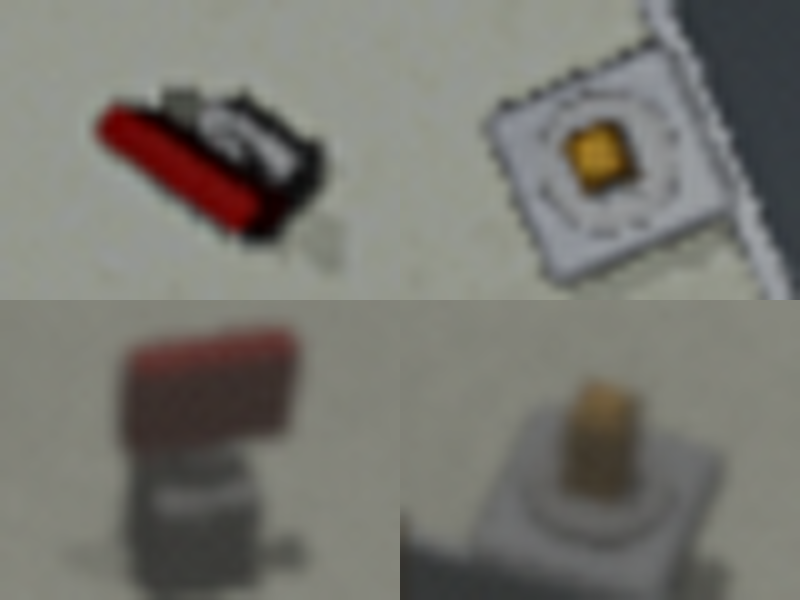

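The crops show the key upright with its wing top at top pixel about (139.5,219.4). The square brass stem top is at about (210.2,203.9), with its flats roughly parallel to the lug. Both are confirmed as the wanted ones.

```bash
python3 - <<'E'
from h import *
a=cv2.imread('pics/s0_raw.png')[:,:,::-1].copy();b=cv2.imread('pics/t0_raw.png')[:,:,::-1].copy()
c=np.array([139.5,219.4]);d=np.array([np.cos(np.radians(33.69)),np.sin(np.radians(33.69))])
p,q=[onz('top',*(c+s*8*d),.076) for s in(-1,1)]
print('wing c',onz('top',*c,.076),'yaw',np.degrees(np.arctan2(*(q-p)[1::-1])))
# scene wing top edge centre: crop origin (300,129)
x0=int(501*.64-20);y0=int(226*.64-15);print('scene wing',onz('scene',x0+21.1-.5,y0+(343-300)/10-.5,.076))
L,R=[onz('scene',x0+u/10-.5,y0+(v-300)/10-.5,.076) for u,v in((128,365),(296,338))];print('front edge',L,R,np.degrees(np.arctan2(*(R-L)[1::-1])))
print('stem top',onz('top',210.2,203.9,.0765))
x0=int(447*.64-20);y0=int(285*.64-15);print('scene stem',onz('scene',x0+20.5-.5,y0+9.5-.5,.0765))
# stem 4-fold angle by world-projected moments
for cam,im,c,r in(('top',b,(210.2,203.9),5.5),):
    hsv=cv2.cvtColor(im,cv2.COLOR_RGB2HSV).astype(float);W=hsv[...,1]*hsv[...,2]/255
    vv,uu=np.mgrid[:384,:512];m=(np.hypot(uu-c[0],vv-c[1])<r)
    w=np.clip(W[m]-15,0,None);P=np.array([onz(cam,u,v,.0765)[:2] for u,v in zip(uu[m],vv[m])])
    o=(w[:,None]*P).sum(0)/w.sum();z=(P-o)@[1,1j];M=(w*z**4).sum()
    # square aligned with axes has negative 4th moment
    print(o,np.degrees(np.angle(-M))/4,abs(M)/(w*abs(z)**4).sum())
# bed lug yaw
hsv=cv2.cvtColor(b,cv2.COLOR_RGB2HSV)
m=cv2.inRange(b,(0,0,0),(75,85,95));cnt=max([k for k in cv2.findContours(m,0,2)[0] if cv2.pointPolygonTest(k,(240,180),False)>=0],key=cv2.contourArea)
pts=onz;A=cv2.minAreaRect(cnt);print(A);B=[onz('top',u,v,.045) for u,v in cv2.boxPoints(A)];print(np.round(B,3))
Lv=[(237.6,209),(296.8,185.3)]
# bubble / lines profile along level
print(arm.observe()['clock'])
cv2.imwrite('pics/lvl.png',np.hstack([crop(b,268,197.6,40,50,10),crop(a,247,214,40,50,10)])[:,:,::-1])
E
```

```text
wing c [0.48767617 0.28045318 0.076     ] yaw -123.63812891891074
scene wing [0.48601335 0.28481734 0.076     ]
front edge [0.47605476 0.26372896 0.076     ] [0.50045546 0.30127426 0.076     ] 56.9801537982141
stem top [0.52285496 0.10656609 0.0765    ]
scene stem [0.52180316 0.11066831 0.0765    ]
[0.52256119 0.10657457] 23.51955526249409 0.25051019097146004
((255.43319702148438, 185.74639892578125), (71.89031982421875, 71.9700698852539), 66.50143432617188)
[[ 0.619  0.114  0.045]
 [ 0.691 -0.055  0.045]
 [ 0.52  -0.124  0.045]
 [ 0.451  0.044  0.045]]
0.1
```

View pics/lvl.png

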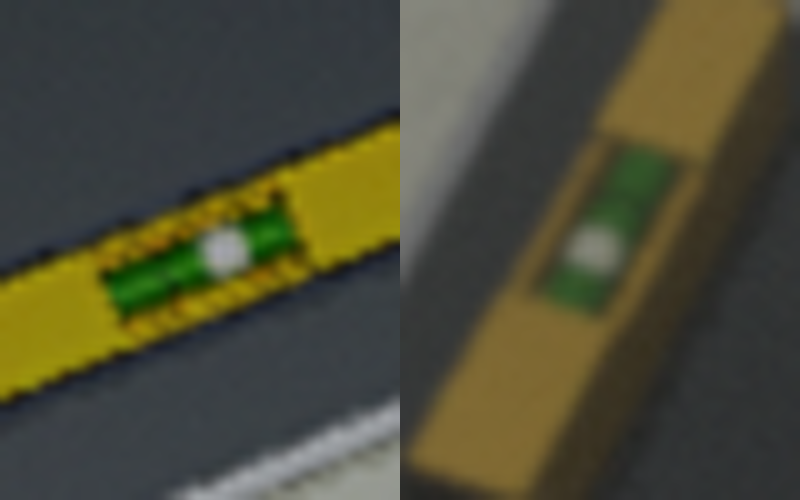

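The bubble sits towards the level's far (-x) end, as expected, so the turn is clockwise. Moving above the key.

>>> arm_command --motion '[{"tx": 25.5, "ty": -27, "tz": -7, "az": 9.9, "fingers": 0.6}, {"tx": 25.5, "ty": -27, "tz": -7, "az": 9.9, "fingers": 0.6}, {"tx": 25.5, "ty": -27, "tz": -7, "az": 9.9, "fingers": 0.6}, {"tx": 25.5, "ty": -27, "tz": -7, "az": 9.9, "fingers": 0.6}, {"tx": 25.5, "ty": -27, "tz": -7, "az": 9.9, "fingers": 0.6}, {"tx": 25.5, "ty": -27, "tz": -7, "az": 9.9, "fingers": 0.6}, {"tx": 25.5, "ty": -27, "tz": -7, "az": 9.9, "fingers": 0.6}, {"tx": 25.5, "ty": -27, "tz": -7, "az": 9.9, "fingers": 0.6}, {"tx": 25.5, "ty": -27, "tz": -7, "az": 9.9, "fingers": 0.6}, {"tx": 25.5, "ty": -27, "tz": -7, "az": 9.9, "fingers": 0.6}]'

```text
validation failed for argument at $.mo...
```

>>> arm_command --motion '[{"tz": 0}, {"tz": 0}, {"tz": 0}, {"tz": 0}, {"tz": 0}]'

```text
validation failed for argument at $.mo...
```

>>> arm_command --motion '[{"tx": 25.5, "ty": -27, "tz": -7, "ax": 0, "ay": 0, "az": 9.9, "fingers": 0.6}, {"tx": 25.5, "ty": -27, "tz": -7, "ax": 0, "ay": 0, "az": 9.9, "fingers": 0.6}, {"tx": 25.5, "ty": -27, "tz": -7, "ax": 0, "ay": 0, "az": 9.9, "fingers": 0.6}, {"tx": 25.5, "ty": -27, "tz": -7, "ax": 0, "ay": 0, "az": 9.9, "fingers": 0.6}, {"tx": 25.5, "ty": -27, "tz": -7, "ax": 0, "ay": 0, "az": 9.9, "fingers": 0.6}, {"tx": 25.5, "ty": -27, "tz": -7, "ax": 0, "ay": 0, "az": 9.9, "fingers": 0.6}, {"tx": 25.5, "ty": -27, "tz": -7, "ax": 0, "ay": 0, "az": 9.9, "fingers": 0.6}, {"tx": 25.5, "ty": -27, "tz": -7, "ax": 0, "ay": 0, "az": 9.9, "fingers": 0.6}, {"tx": 25.5, "ty": -27, "tz": -7, "ax": 0, "ay": 0, "az": 9.9, "fingers": 0.6}, {"tx": 25.5, "ty": -27, "tz": -7, "ax": 0, "ay": 0, "az": 9.9, "fingers": 0.6}]'

```text
clock: 1.1
ee_pos: [0.488, 0.2809, 0.125]
eef_rot: [[-0.551, -0.834, -0.002], [-0.834, 0.551, -0.001], [0.002, 0.001, -1.0]]
force: [-0.5, -0.4, 0.4]
gripper_width: 0.0559
gripper_force: 0.0
```

>>> arm_command --motion '[{"tx": -0.1, "ty": 0.15, "tz": -3, "ax": 0, "ay": 0, "az": 0, "fingers": 0.6}, {"tx": -0.1, "ty": 0.15, "tz": -5.5, "ax": 0, "ay": 0, "az": 0, "fingers": 0.6}, {"tx": -0.1, "ty": 0.15, "tz": -7.5, "ax": 0, "ay": 0, "az": 0, "fingers": 0.6}, {"tx": -0.1, "ty": 0.15, "tz": -8.3, "ax": 0, "ay": 0, "az": 0, "fingers": 0.6}, {"tx": -0.1, "ty": 0.15, "tz": -8.3, "ax": 0, "ay": 0, "az": 0, "fingers": 0.6}]'

```text
clock: 1.6
ee_pos: [0.4851, 0.2841, 0.0416]
eef_rot: [[-0.553, -0.833, -0.003], [-0.833, 0.553, -0.001], [0.003, 0.002, -1.0]]
force: [0.0, -0.1, 0.1]
gripper_width: 0.0558
gripper_force: 0.0
```

```bash
python3 - <<'E'
from h import *
a=snap('scene','s1');b=snap('top','t1');o=arm.observe();print(o['ee_pos'],o['force'])
cv2.imwrite('pics/grasp.png',np.hstack([crop(b,142,219,40,50,10),crop(a,320,144,40,50,10)])[:,:,::-1])
E
```

```text
[0.48688723 0.28488799 0.04408375] [ 0.15982247  0.11688791 -0.09459487]
```

View pics/grasp.png

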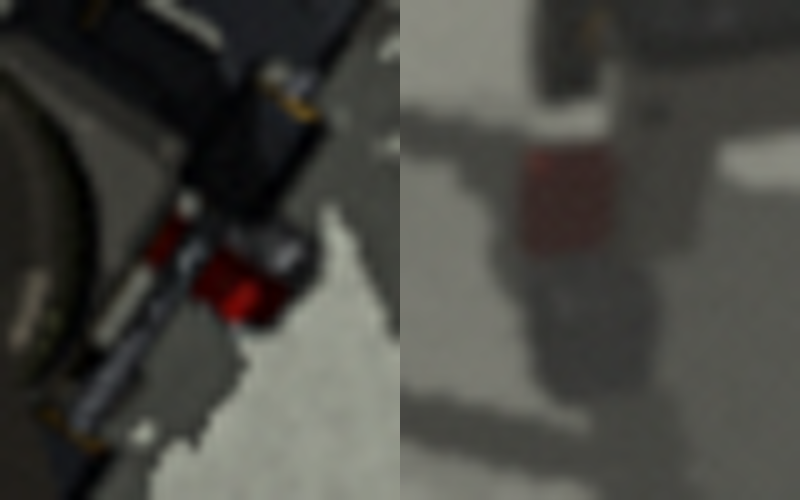

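The fingers straddle the red wing in both views (top at about (139,220), scene at about (317,140)). Closing.

>>> arm_command --motion '[{"tx": 0, "ty": 0, "tz": 0, "ax": 0, "ay": 0, "az": 0, "fingers": 0.3}, {"tx": 0, "ty": 0, "tz": 0, "ax": 0, "ay": 0, "az": 0, "fingers": 0.1}, {"tx": 0, "ty": 0, "tz": 0, "ax": 0, "ay": 0, "az": 0, "fingers": 0}, {"tx": 0, "ty": 0, "tz": 0, "ax": 0, "ay": 0, "az": 0, "fingers": 0}, {"tx": 0, "ty": 0, "tz": 0, "ax": 0, "ay": 0, "az": 0, "fingers": 0}, {"tx": 0, "ty": 0, "tz": 0, "ax": 0, "ay": 0, "az": 0, "fingers": 0}, {"tx": 0, "ty": 0, "tz": 0, "ax": 0, "ay": 0, "az": 0, "fingers": 0}]' --squeeze 40

```text
clock: 2.4
ee_pos: [0.4864, 0.2846, 0.0432]
eef_rot: [[-0.553, -0.833, 0.0], [-0.833, 0.553, -0.0], [0.0, -0.0, -1.0]]
force: [0.6, -0.1, 0.4]
gripper_width: 0.0115
gripper_force: 40.0
```

>>> arm_command --motion '[{"tx": 0, "ty": 0, "tz": 4, "ax": 0, "ay": 0, "az": 0, "fingers": 0}, {"tx": 0, "ty": 0, "tz": 8.7, "ax": 0, "ay": 0, "az": 0, "fingers": 0}, {"tx": 1.2, "ty": -4, "tz": 8.7, "ax": 0, "ay": 0, "az": -1, "fingers": 0}, {"tx": 2.2, "ty": -8, "tz": 8.7, "ax": 0, "ay": 0, "az": -2, "fingers": 0}, {"tx": 3, "ty": -12, "tz": 8.7, "ax": 0, "ay": 0, "az": -3, "fingers": 0}, {"tx": 3.3, "ty": -15.5, "tz": 8.7, "ax": 0, "ay": 0, "az": -4, "fingers": 0}, {"tx": 3.5, "ty": -17.4, "tz": 8.7, "ax": 0, "ay": 0, "az": -4.1, "fingers": 0}, {"tx": 3.5, "ty": -17.4, "tz": 8.7, "ax": 0, "ay": 0, "az": -4.1, "fingers": 0}, {"tx": 3.5, "ty": -17.4, "tz": 8.7, "ax": 0, "ay": 0, "az": -4.1, "fingers": 0}, {"tx": 3.5, "ty": -17.4, "tz": 8.7, "ax": 0, "ay": 0, "az": -4.1, "fingers": 0}]'

```text
clock: 3.4
ee_pos: [0.5211, 0.1115, 0.13]
eef_rot: [[-0.916, -0.402, -0.0], [-0.402, 0.916, 0.0], [0.0, 0.001, -1.0]]
force: [-0.7, 0.2, -2.5]
gripper_width: 0.0109
gripper_force: 40.0
```

```bash
python3 - <<'E'
from h import *
a=snap('scene','s2');b=snap('top','t2');o=arm.observe();print(o['ee_pos'],o['eef_rot'],o['force'],o['gripper_width'])
f=lambda im:np.clip(im.astype(float)*1.8,0,255).astype(np.uint8)
cv2.imwrite('pics/over.png',np.hstack([crop(f(b),208,205,40,50,10),crop(f(a),286,172,40,50,10)])[:,:,::-1])
print(int(208-20),int(205-25),int(286-20),int(172-25))
E
```

```text
[0.52118257 0.11170776 0.13010654] [[-9.15624137e-01 -4.02035280e-01 -2.70251166e-04]
 [-4.02035332e-01  9.15624137e-01  1.75806782e-04]
 [ 1.76767962e-04  2.69623451e-04 -9.99999948e-01]] [ 0.82619543  0.8259673  -1.34280752] 0.011445698914322556
188 180 266 147
```

View pics/over.png

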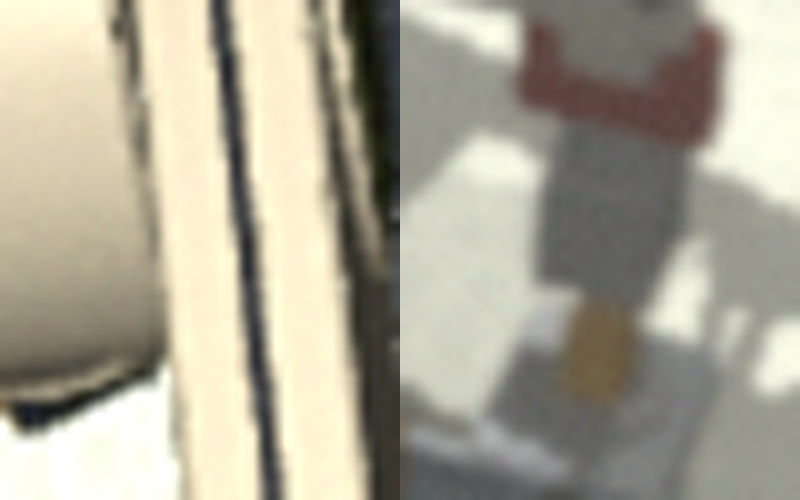

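Scene view: the gripped key hangs just above the stem. The block's near bottom edge runs (537,282)-(655,308) in the crop, the wing's near bottom edge (520,105)-(712,146), and the stem's visible sides (570..637,315) down to (560..628,400).

```bash
python3 - <<'E'
from h import *
px=lambda u,v:(266+(u-400)/10-.5,147+v/10-.5)
x=np.array([.916,.402,0]);n=np.array([.402,-.916,0])
for nm,A,B,z,off in(('wing',(520,105),(712,146),.1308,.006),('block',(537,282),(655,308),.0868,.014)):
    P=onz('scene',*px(*A),z);Q=onz('scene',*px(*B),z);print(nm,(P+Q)/2-off*n,np.linalg.norm(Q-P),np.degrees(np.arctan2(*(Q-P)[1::-1])))
# stem root near edge on collar z .0485 
P=onz('scene',*px(560,397),.0485);Q=onz('scene',*px(628,405),.0485);print('stem root',(P+Q)/2-.007*n,np.linalg.norm(Q-P),np.degrees(np.arctan2(*(Q-P)[1::-1])))
# block near-face contour refine: gray block vs surroundings profile rows
a=cv2.imread('pics/s2_raw.png');h0=cv2.imread('pics/s0_raw.png')
for nm,im,rows in(('blk',a,(166,169,172)),('stem',h0,(176,178,180,182,184,186))):
    for r in rows:print(nm,r,im[r,274:300].sum(1).tolist() if nm=='blk' else (im[r,276:298,2].astype(int)-im[r,276:298,0]).tolist())
E
```

```text
wing [0.51937347 0.11617101 0.1308    ] 0.043814627385853906 26.23999817088248
block [0.52077964 0.11438927 0.0868    ] 0.027652660102579624 26.301047328414946
stem root [0.52292685 0.11052207 0.0485    ] 0.015972533787067644 34.29524799561571
blk 166 [356, 357, 353, 348, 340, 292, 206, 167, 163, 159, 165, 168, 171, 173, 169, 166, 169, 162, 158, 163, 196, 236, 248, 249, 250, 257]
blk 169 [346, 349, 348, 341, 324, 265, 189, 158, 163, 161, 161, 158, 163, 159, 160, 158, 162, 154, 150, 165, 199, 235, 248, 245, 250, 248]
blk 172 [350, 349, 347, 341, 310, 244, 181, 158, 165, 158, 159, 160, 159, 158, 164, 159, 159, 161, 189, 260, 321, 324, 297, 260, 252, 250]
stem 176 [9, 10, 9, 9, 8, 8, 10, 16, 32, 46, 47, 41, 28, 18, 11, 9, 9, 9, 9, 9, 9, 9]
stem 178 [9, 9, 7, 3, 2, 4, 13, 28, 37, 42, 44, 41, 30, 18, 12, 10, 10, 9, 9, 9, 9, 9]
stem 180 [9, 7, 3, 0, 0, 4, 11, 20, 24, 25, 28, 28, 22, 12, 6, 4, 4, 5, 6, 8, 8, 8]
stem 182 [7, 3, 0, 1, 2, 5, 11, 18, 19, 19, 20, 18, 15, 9, 4, 1, 1, -1, 0, 0, 1, 3]
stem 184 [3, 1, 1, 2, 4, 6, 14, 17, 20, 20, 20, 19, 14, 7, 3, 2, 2, 0, 0, -1, -1, 2]
stem 186 [0, 0, 0, 2, 3, 4, 8, 11, 13, 16, 17, 14, 8, 3, 2, 2, 2, 0, -1, 1, 1, 5]
```

>>> arm_command --motion '[{"tx": 0.15, "ty": -0.35, "tz": 0, "ax": 0, "ay": 0, "az": 0, "fingers": 0}, {"tx": 0.15, "ty": -0.35, "tz": -0.4, "ax": 0, "ay": 0, "az": 0, "fingers": 0}, {"tx": 0.15, "ty": -0.35, "tz": -0.8, "ax": 0, "ay": 0, "az": 0, "fingers": 0}, {"tx": 0.15, "ty": -0.35, "tz": -1.1, "ax": 0, "ay": 0, "az": 0, "fingers": 0}, {"tx": 0.15, "ty": -0.35, "tz": -1.2, "ax": 0, "ay": 0, "az": 0, "fingers": 0}, {"tx": 0.15, "ty": -0.35, "tz": -1.2, "ax": 0, "ay": 0, "az": 0, "fingers": 0}]'

```text
clock: 4.1
ee_pos: [0.5226, 0.1071, 0.1178]
eef_rot: [[-0.916, -0.4, -0.001], [-0.4, 0.916, -0.0], [0.001, 0.0, -1.0]]
force: [-0.2, 0.6, -1.9]
gripper_width: 0.0118
gripper_force: 40.0
```

```bash
python3 - <<'E'
from h import *
a=snap('scene','s3');o=arm.observe();print(o['ee_pos'],o['force'],o['wrist_torque'],o['gripper_width'])
f=lambda im:np.clip(im.astype(float)*1.8,0,255).astype(np.uint8)
cv2.imwrite('pics/over2.png',crop(f(a),286,172,30,30,20)[:,:,::-1])
E
```

```text
[0.52281712 0.10715854 0.11808233] [ 0.66542521  0.25852002 -1.75206047] [ 0.07098516  0.04204065 -0.00444184] 0.011529888711197525
```

View pics/over2.png

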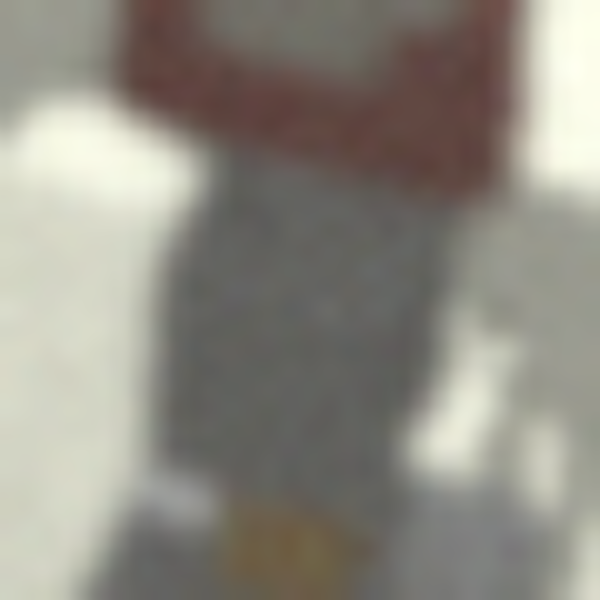

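The block's bottom edge is centred at about (275,485) and the stem at about (293,530). That lines up once the 7 mm face offset is allowed for, and the mouth is already at stem-top height with no contact force. Lowering on.

>>> arm_command --motion '[{"tx": 0, "ty": 0, "tz": -0.2, "ax": 0, "ay": 0, "az": 0, "fingers": 0}, {"tx": 0, "ty": 0, "tz": -0.4, "ax": 0, "ay": 0, "az": 0, "fingers": 0}, {"tx": 0, "ty": 0, "tz": -0.4, "ax": 0, "ay": 0, "az": 0, "fingers": 0}]'

```text
clock: 4.45
ee_pos: [0.5233, 0.1075, 0.1147]
eef_rot: [[-0.916, -0.401, 0.001], [-0.401, 0.916, 0.001], [-0.001, 0.0, -1.0]]
force: [-0.4, 1.5, 1.7]
gripper_width: 0.0119
gripper_force: 40.0
```

>>> arm_command --motion '[{"tx": 0, "ty": 0.03, "tz": -0.2, "ax": 0, "ay": 0, "az": 0, "fingers": 0}, {"tx": 0, "ty": 0.05, "tz": -0.3, "ax": 0, "ay": 0, "az": 0, "fingers": 0}, {"tx": 0, "ty": 0.05, "tz": -0.3, "ax": 0, "ay": 0, "az": 0, "fingers": 0}]'

```text
clock: 4.75
ee_pos: [0.5235, 0.108, 0.1123]
eef_rot: [[-0.916, -0.401, 0.001], [-0.401, 0.916, 0.001], [-0.002, -0.0, -1.0]]
force: [-1.0, 2.6, -0.9]
gripper_width: 0.0119
gripper_force: 40.0
```

```bash
python3 - <<'E'
from h import *
o=arm.observe();print(o['ee_pos'],o['force'],o['wrist_torque'])
E
```

```text
[0.52350038 0.10797297 0.11227885] [-1.0011079   2.58193781 -0.89529213] [ 0.6229321   0.17558689 -0.05294961]
```

>>> arm_command --motion '[{"tx": -0.02, "ty": 0.06, "tz": -0.2, "ax": 0, "ay": 0, "az": 0, "fingers": 0}, {"tx": -0.03, "ty": 0.08, "tz": -0.4, "ax": 0, "ay": 0, "az": 0, "fingers": 0}, {"tx": -0.03, "ty": 0.08, "tz": -0.6, "ax": 0, "ay": 0, "az": 0, "fingers": 0}, {"tx": -0.03, "ty": 0.08, "tz": -0.6, "ax": 0, "ay": 0, "az": 0, "fingers": 0}]'

```text
clock: 5.15
ee_pos: [0.5221, 0.1083, 0.1043]
eef_rot: [[-0.916, -0.4, -0.001], [-0.4, 0.916, -0.0], [0.001, 0.0, -1.0]]
force: [-0.6, 1.7, -3.3]
gripper_width: 0.0113
gripper_force: 40.0
```

>>> arm_command --motion '[{"tx": -0.01, "ty": 0.03, "tz": -0.3, "ax": 0, "ay": 0, "az": 0, "fingers": 0}, {"tx": -0.02, "ty": 0.05, "tz": -0.6, "ax": 0, "ay": 0, "az": 0, "fingers": 0}, {"tx": -0.02, "ty": 0.05, "tz": -0.9, "ax": 0, "ay": 0, "az": 0, "fingers": 0}, {"tx": -0.02, "ty": 0.05, "tz": -0.9, "ax": 0, "ay": 0, "az": 0, "fingers": 0}]'

```text
clock: 5.55
ee_pos: [0.522, 0.1088, 0.0955]
eef_rot: [[-0.916, -0.4, -0.001], [-0.4, 0.916, -0.0], [0.001, 0.0, -1.0]]
force: [-0.2, -0.2, -2.1]
gripper_width: 0.0118
gripper_force: 40.0
```

>>> arm_command --motion '[{"tx": 0, "ty": 0, "tz": -0.15, "ax": 0, "ay": 0, "az": 0, "fingers": 0}, {"tx": 0, "ty": 0, "tz": -0.25, "ax": 0, "ay": 0, "az": 0, "fingers": 0}, {"tx": 0, "ty": 0, "tz": -0.25, "ax": 0, "ay": 0, "az": 0, "fingers": 0}]'

```text
clock: 5.85
ee_pos: [0.5223, 0.1089, 0.0936]
eef_rot: [[-0.916, -0.4, -0.0], [-0.4, 0.916, -0.0], [0.0, 0.0, -1.0]]
force: [0.4, 0.2, -2.9]
gripper_width: 0.0112
gripper_force: 40.0
```

>>> arm_command --motion '[{"tx": 0, "ty": 0, "tz": -0.1, "ax": 0, "ay": 0, "az": 0, "fingers": 0}, {"tx": 0, "ty": 0, "tz": -0.2, "ax": 0, "ay": 0, "az": 0, "fingers": 0}, {"tx": 0, "ty": 0, "tz": -0.2, "ax": 0, "ay": 0, "az": 0, "fingers": 0}]'

```text
clock: 6.15
ee_pos: [0.5223, 0.109, 0.0916]
eef_rot: [[-0.916, -0.4, -0.0], [-0.4, 0.916, -0.0], [0.0, 0.0, -1.0]]
force: [0.4, -0.3, -2.4]
gripper_width: 0.0117
gripper_force: 40.0
```

>>> arm_command --motion '[{"tx": 0, "ty": 0, "tz": -0.1, "ax": 0, "ay": 0, "az": 0, "fingers": 0}, {"tx": 0, "ty": 0, "tz": -0.15, "ax": 0, "ay": 0, "az": 0, "fingers": 0}, {"tx": 0, "ty": 0, "tz": -0.15, "ax": 0, "ay": 0, "az": 0, "fingers": 0}]'

```text
clock: 6.45
ee_pos: [0.5228, 0.109, 0.091]
eef_rot: [[-0.916, -0.401, 0.001], [-0.401, 0.916, 0.0], [-0.001, -0.0, -1.0]]
force: [-1.4, 0.2, 5.5]
gripper_width: 0.0113
gripper_force: 40.0
```

The key is home: the mouth is at about 0.048 m and the collar pushes back with about 8 N. Now the bubble reader.

```bash
cat >> h.py <<'E'
def proj(cam,P):
    p=arm.camera_params(cam);R=np.array(p['attitude']);c=(P-p['xyz'])@R
    K=np.array(p['camera_matrix']);s=c[:,:2]/c[:,2:];r=(s**2).sum(1,keepdims=True);s=s*(1+p['k1']*r)
    return s*K[0,0]+K[:2,2]
def bubble(im,cam,c,yaw,z=.085):
    x=np.array([np.cos(yaw),np.sin(yaw)]);y=np.array([-x[1],x[0]])
    t=np.arange(-32,32.01,.5)*1e-3;W=np.arange(-3,3.1,1)*1e-3
    P=np.array([[*(c+a*x+w*y),z] for a in t for w in W]);uv=proj(cam,P).astype(np.float32).reshape(len(t),len(W),2)
    s=cv2.remap(im,uv[...,0],uv[...,1],cv2.INTER_CUBIC).astype(float).mean(1)
    R,G,B=s.T;yel=R-B;tr=t*1e3
    pale=np.clip(B/np.maximum(G,1),0,1)   # blue rises only in bubble
    return tr,s
E
python3 - <<'E'
from h import *
a0=cv2.imread('pics/s0_raw.png')[:,:,::-1].copy();b0=cv2.imread('pics/t0_raw.png')[:,:,::-1].copy()
c=np.array([.5352,-.0329]);yaw=np.arctan2(.138,-.0524)
a1=snap('scene','s4');b1=snap('top','t4')
for nm,im,cam,cc in(('s0',a0,'scene',c+[-.0015,.0042]),('t0',b0,'top',c),('s4',a1,'scene',c+[-.0015,.0042]),('t4',b1,'top',c)):
    t,s=bubble(im,cam,cc,yaw);print(nm);print(s[::4].round().astype(int).tolist())
E
```

```text
s0
[[126, 104, 51], [125, 104, 50], [121, 102, 49], [108, 98, 47], [83, 90, 43], [60, 83, 41], [51, 82, 41], [52, 81, 40], [57, 84, 46], [76, 94, 66], [103, 111, 92], [122, 125, 110], [127, 128, 115], [123, 126, 110], [109, 116, 96], [85, 100, 73], [63, 87, 51], [53, 81, 42], [50, 77, 40], [49, 72, 39], [47, 71, 38], [49, 76, 39], [51, 80, 41], [51, 81, 41], [51, 81, 40], [54, 81, 41], [64, 81, 42], [83, 84, 44], [107, 94, 47], [123, 103, 51], [128, 107, 53], [128, 106, 52], [127, 105, 52]]
t0
[[149, 134, 13], [151, 136, 13], [157, 138, 14], [142, 126, 13], [87, 98, 9], [34, 88, 10], [24, 94, 12], [30, 99, 13], [27, 97, 10], [31, 96, 17], [81, 117, 69], [139, 147, 132], [153, 156, 155], [155, 158, 159], [154, 156, 153], [118, 135, 110], [62, 109, 50], [29, 96, 12], [26, 95, 8], [30, 96, 13], [29, 85, 16], [27, 83, 15], [29, 93, 15], [31, 98, 14], [30, 97, 14], [28, 96, 13], [25, 95, 14], [39, 92, 13], [101, 111, 12], [147, 134, 13], [154, 140, 14], [150, 137, 12], [149, 136, 13]]
s4
[[134, 110, 53], [134, 110, 53], [129, 110, 52], [116, 105, 49], [88, 96, 45], [64, 89, 42], [53, 86, 
[... 210 characters left out ...]
, 38], [50, 80, 39], [53, 85, 41], [52, 86, 40], [52, 85, 39], [54, 84, 39], [64, 83, 40], [87, 87, 42], [113, 98, 47], [130, 108, 51], [135, 111, 52], [136, 111, 52], [136, 111, 52]]
t4
[[169, 153, 15], [171, 154, 15], [176, 158, 17], [163, 145, 16], [103, 115, 12], [42, 104, 12], [29, 109, 15], [32, 113, 14], [34, 111, 16], [77, 128, 62], [145, 161, 137], [173, 177, 175], [177, 179, 183], [176, 178, 177], [144, 159, 136], [80, 125, 65], [39, 110, 21], [32, 111, 12], [33, 111, 13], [36, 111, 17], [34, 97, 20], [33, 96, 19], [35, 108, 18], [37, 114, 17], [35, 111, 16], [33, 111, 16], [29, 110, 17], [46, 106, 15], [117, 128, 15], [168, 154, 16], [175, 159, 16], [171, 156, 16], [169, 155, 15]]
```

```bash
cat >> h.py <<'E'
C=np.array([.5352,-.0329]);YAW=np.arctan2(.138,-.0524)
def off(im,cam):
    t,s=bubble(im,cam,C+([-.0015,.0042] if cam=='scene' else [0,0]),YAW);R,G,B=s.T
    w=np.clip(B-np.percentile(B[20:-20],30)-15,0,None);w[:16]=0;w[-16:]=0;b=(w*t).sum()/w.sum()
    h=(R[:8].mean()+R[15:35].min())/2;h2=(R[-8:].mean()+R[15:-15].min())/2
    L=t[np.argmax(R<h)];Rr=t[len(t)-1-np.argmax(R[::-1]<h2)]
    return round(b-(L+Rr)/2,2),round(b,2),L,Rr
E
python3 - <<'E'
from h import *
for n in('s0','t0','s4','t4'):print(n,off(cv2.imread(f'pics/{n}_raw.png')[:,:,::-1].copy(),'scene' if n[0]=='s' else 'top'))
E
```

```text
s0 (np.float64(-6.76), np.float64(-7.76), np.float64(-24.0), np.float64(22.0))
t0 (np.float64(-6.33), np.float64(-6.33), np.float64(-23.5), np.float64(23.5))
s4 (np.float64(-8.78), np.float64(-9.78), np.float64(-24.0), np.float64(22.0))
t4 (np.float64(-7.96), np.float64(-7.96), np.float64(-23.5), np.float64(23.5))
```

>>> arm_command --motion '[{"tx": 0, "ty": 0, "tz": 0, "ax": 0, "ay": 0, "az": -0.9, "fingers": 0}, {"tx": 0, "ty": 0, "tz": 0, "ax": 0, "ay": 0, "az": -1.8, "fingers": 0}, {"tx": 0, "ty": 0, "tz": 0, "ax": 0, "ay": 0, "az": -2.7, "fingers": 0}, {"tx": 0, "ty": 0, "tz": 0, "ax": 0, "ay": 0, "az": -3.6, "fingers": 0}, {"tx": 0, "ty": 0, "tz": 0, "ax": 0, "ay": 0, "az": -4.5, "fingers": 0}, {"tx": 0, "ty": 0, "tz": 0, "ax": 0, "ay": 0, "az": -4.5, "fingers": 0}]' --squeeze 50

```text
clock: 7.15
ee_pos: [0.523, 0.1088, 0.0913]
eef_rot: [[-0.976, 0.219, 0.001], [0.219, 0.976, -0.0], [-0.001, 0.0, -1.0]]
force: [-2.3, -1.1, 6.9]
gripper_width: 0.0112
gripper_force: 50.0
```

```bash
python3 - <<'E'
from h import *
print(off(arm.capture('scene'),'scene'),off(arm.capture('top'),'top'));o=arm.observe();print(o['ee_pos'],o['force'],o['wrist_torque'])
E
```

```text
(np.float64(-7.86), np.float64(-8.86), np.float64(-24.0), np.float64(22.0)) (np.float64(-6.77), np.float64(-7.02), np.float64(-24.0), np.float64(23.5))
[0.52303634 0.10885135 0.09129361] [-2.6690503  -1.69432242  7.09561347] [-0.15029283  0.45778771 -0.01387094]
```

>>> arm_command --motion '[{"tx": 0, "ty": 0, "tz": 0, "ax": 0, "ay": 0, "az": -0.9, "fingers": 0}, {"tx": 0, "ty": 0, "tz": 0, "ax": 0, "ay": 0, "az": -1.8, "fingers": 0}, {"tx": 0, "ty": 0, "tz": 0, "ax": 0, "ay": 0, "az": -2.7, "fingers": 0}, {"tx": 0, "ty": 0, "tz": 0, "ax": 0, "ay": 0, "az": -3.6, "fingers": 0}, {"tx": 0, "ty": 0, "tz": 0, "ax": 0, "ay": 0, "az": -4.5, "fingers": 0}, {"tx": 0, "ty": 0, "tz": 0, "ax": 0, "ay": 0, "az": -5.4, "fingers": 0}, {"tx": 0, "ty": 0, "tz": 0, "ax": 0, "ay": 0, "az": -6, "fingers": 0}, {"tx": 0, "ty": 0, "tz": 0, "ax": 0, "ay": 0, "az": -6, "fingers": 0}, {"tx": 0, "ty": 0, "tz": 0, "ax": 0, "ay": 0, "az": -6, "fingers": 0}, {"tx": 0, "ty": 0, "tz": 0, "ax": 0, "ay": 0, "az": -6, "fingers": 0}]'

```text
clock: 8.25
ee_pos: [0.5232, 0.1085, 0.0918]
eef_rot: [[-0.494, 0.87, 0.002], [0.87, 0.494, -0.001], [-0.001, 0.001, -1.0]]
force: [-4.5, -2.7, 11.1]
gripper_width: 0.0112
gripper_force: 50.1
```

>>> arm_command --motion '[{"tx": 0, "ty": 0, "tz": 0, "ax": 0, "ay": 0, "az": 0, "fingers": 0}, {"tx": 0, "ty": 0, "tz": 0, "ax": 0, "ay": 0, "az": 0, "fingers": 0}, {"tx": 0, "ty": 0, "tz": 0, "ax": 0, "ay": 0, "az": 0, "fingers": 0}, {"tx": 0, "ty": 0, "tz": 0, "ax": 0, "ay": 0, "az": 0, "fingers": 0}, {"tx": 0, "ty": 0, "tz": 0, "ax": 0, "ay": 0, "az": 0, "fingers": 0}, {"tx": 0, "ty": 0, "tz": 0, "ax": 0, "ay": 0, "az": 0, "fingers": 0}, {"tx": 0, "ty": 0, "tz": 0, "ax": 0, "ay": 0, "az": 0, "fingers": 0}, {"tx": 0, "ty": 0, "tz": 0, "ax": 0, "ay": 0, "az": 0, "fingers": 0}, {"tx": 0, "ty": 0, "tz": 0, "ax": 0, "ay": 0, "az": 0, "fingers": 0}, {"tx": 0, "ty": 0, "tz": 0, "ax": 0, "ay": 0, "az": 0, "fingers": 0}]'

```text
clock: 9.25
ee_pos: [0.5232, 0.1085, 0.0918]
eef_rot: [[-0.494, 0.869, 0.002], [0.869, 0.494, -0.001], [-0.001, 0.001, -1.0]]
force: [-4.4, -2.6, 11.1]
gripper_width: 0.0113
gripper_force: 50.1
```

```bash
python3 - <<'E'
from h import *
print(off(snap('scene','s5'),'scene'),off(snap('top','t5'),'top'));o=arm.observe();print(o['ee_pos'],o['force'],o['wrist_torque'])
E
```

```text
(np.float64(-2.26), np.float64(-3.51), np.float64(-24.5), np.float64(22.0)) (np.float64(-1.1), np.float64(-1.85), np.float64(-24.5), np.float64(23.0))
[0.52316399 0.10845854 0.09179973] [-5.65006364 -2.5569843  11.58103627] [-0.61364638  0.86771768 -0.08352569]
```

>>> arm_command --motion '[{"tx": 0, "ty": 0, "tz": 0.02, "ax": 0, "ay": 0, "az": -0.9, "fingers": 0}, {"tx": 0.02, "ty": 0, "tz": 0.04, "ax": 0, "ay": 0, "az": -1.8, "fingers": 0}, {"tx": 0, "ty": 0, "tz": 0.04, "ax": 0, "ay": 0, "az": -2.1, "fingers": 0}, {"tx": 0, "ty": 0, "tz": 0.04, "ax": 0, "ay": 0, "az": -2.1, "fingers": 0}, {"tx": 0, "ty": 0, "tz": 0.04, "ax": 0, "ay": 0, "az": -2.1, "fingers": 0}, {"tx": 0, "ty": 0, "tz": 0.04, "ax": 0, "ay": 0, "az": -2.1, "fingers": 0}, {"tx": 0, "ty": 0, "tz": 0.04, "ax": 0, "ay": 0, "az": -2.1, "fingers": 0}, {"tx": 0, "ty": 0, "tz": 0.04, "ax": 0, "ay": 0, "az": -2.1, "fingers": 0}, {"tx": 0, "ty": 0, "tz": 0.04, "ax": 0, "ay": 0, "az": -2.1, "fingers": 0}, {"tx": 0, "ty": 0, "tz": 0.04, "ax": 0, "ay": 0, "az": -2.1, "fingers": 0}]'

```text
clock: 10.35
ee_pos: [0.5231, 0.1084, 0.092]
eef_rot: [[-0.222, 0.975, 0.001], [0.975, 0.222, -0.001], [-0.001, 0.001, -1.0]]
force: [-3.9, -2.9, 9.3]
gripper_width: 0.0117
gripper_force: 50.1
```

>>> arm_command --motion '[{"tx": 0, "ty": 0, "tz": 0, "ax": 0, "ay": 0, "az": 0, "fingers": 0}, {"tx": 0, "ty": 0, "tz": 0, "ax": 0, "ay": 0, "az": 0, "fingers": 0}, {"tx": 0, "ty": 0, "tz": 0, "ax": 0, "ay": 0, "az": 0, "fingers": 0}, {"tx": 0, "ty": 0, "tz": 0, "ax": 0, "ay": 0, "az": 0, "fingers": 0}, {"tx": 0, "ty": 0, "tz": 0, "ax": 0, "ay": 0, "az": 0, "fingers": 0}, {"tx": 0, "ty": 0, "tz": 0, "ax": 0, "ay": 0, "az": 0, "fingers": 0}, {"tx": 0, "ty": 0, "tz": 0, "ax": 0, "ay": 0, "az": 0, "fingers": 0}, {"tx": 0, "ty": 0, "tz": 0, "ax": 0, "ay": 0, "az": 0, "fingers": 0}]'

```text
clock: 11.15
ee_pos: [0.5231, 0.1084, 0.092]
eef_rot: [[-0.222, 0.975, 0.001], [0.975, 0.222, -0.001], [-0.001, 0.001, -1.0]]
force: [-3.4, -3.0, 9.4]
gripper_width: 0.0111
gripper_force: 50.1
```

```bash
python3 - <<'E'
from h import *
a,b=snap('scene','s6'),snap('top','t6')
for im,cam in((a,'scene'),(b,'top')):
    print(off(im,cam));t,s=bubble(im,cam,C+([-.0015,.0042] if cam=='scene' else [0,0]),YAW)
    k=slice(30,100,2);print(t[k].tolist());print(s[k,1].round().astype(int).tolist(),s[k,2].round().astype(int).tolist())
o=arm.observe();print(o['ee_pos'],o['force'],o['wrist_torque'])
cv2.imwrite('pics/lvl6.png',np.hstack([crop(b,268,197.6,40,50,10),crop(a,247,214,40,50,10)])[:,:,::-1])
E
```

```text
(np.float64(-0.8), np.float64(-2.05), np.float64(-24.5), np.float64(22.0))
[-17.0, -16.0, -15.0, -14.0, -13.000000000000002, -12.0, -11.0, -10.0, -9.000000000000002, -8.0, -7.0, -6.0, -5.0, -4.0, -3.0, -2.0, -1.0, 0.0, 1.0, 2.0, 3.0, 4.0, 5.0, 6.0, 7.0, 8.0, 9.000000000000002, 10.0, 11.0, 12.0, 13.000000000000002, 14.0, 15.0, 16.0, 17.0]
[88, 86, 85, 82, 79, 77, 78, 82, 91, 102, 113, 124, 131, 136, 139, 139, 137, 135, 130, 123, 112, 101, 90, 81, 76, 75, 77, 81, 84, 86, 86, 87, 87, 87, 86] [41, 41, 41, 41, 40, 41, 44, 50, 61, 75, 89, 103, 114, 121, 124, 124, 122, 119, 112, 101, 88, 74, 60, 50, 43, 39, 39, 40, 40, 40, 40, 40, 40, 41, 41]
(np.float64(0.12), np.float64(-0.63), np.float64(-24.5), np.float64(23.0))
[-17.0, -16.0, -15.0, -14.0, -13.000000000000002, -12.0, -11.0, -10.0, -9.000000000000002, -8.0, -7.0, -6.0, -5.0, -4.0, -3.0, -2.0, -1.0, 0.0, 1.0, 2.0, 3.0, 4.0, 5.0, 6.0, 7.0, 8.0, 9.000000000000002, 10.0, 11.0, 12.0, 13.000000000000002, 14.0, 15.0, 16.0, 17.0]
[114, 114, 114, 114, 114, 108, 97, 88, 86, 94, 111, 135, 157, 171, 177, 179, 179, 180, 179, 175, 166, 151, 130, 109, 93, 90, 95, 103, 110, 113, 114, 113, 111, 111, 110] [17, 17, 17, 17, 17, 16, 13, 10, 10, 20, 47, 87, 127, 156, 173, 180, 181, 182, 179, 168, 146, 113, 76, 44, 22, 13, 12, 14, 15, 16, 17, 17, 15, 15, 14]
[0.52309505 0.10837839 0.09203939] [-3.668571   -3.58529916  9.29458696] [-0.74129046  0.86821322  0.04108495]
```

View pics/lvl6.png

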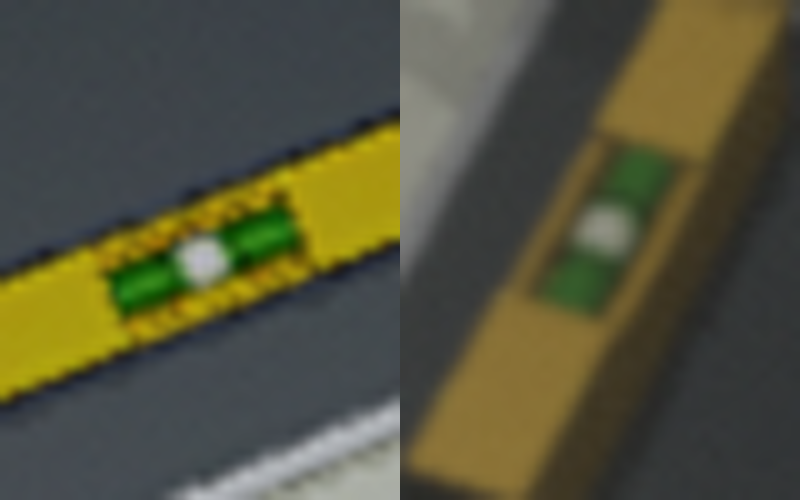

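Both views show the bubble centred between the lines. In the top profile the line dips are at -9.3/+8.2 and the bubble centre at -0.6; in the scene profile they are at -11.7/+7.8 and -2.05. That puts the offset at about -0.1 mm. Releasing the key.

>>> arm_command --motion '[{"tx": 0, "ty": 0, "tz": 0.05, "ax": 0, "ay": 0, "az": 0, "fingers": 0}, {"tx": 0, "ty": 0, "tz": 0.05, "ax": 0, "ay": 0, "az": 0, "fingers": 0.35}, {"tx": 0, "ty": 0, "tz": 0.05, "ax": 0, "ay": 0, "az": 0, "fingers": 0.35}, {"tx": 0, "ty": 0, "tz": 0.05, "ax": 0, "ay": 0, "az": 0, "fingers": 0.35}, {"tx": 0, "ty": 0, "tz": 0.05, "ax": 0, "ay": 0, "az": 0, "fingers": 0.35}, {"tx": 0, "ty": 0, "tz": 0.05, "ax": 0, "ay": 0, "az": 0, "fingers": 0.35}]'

```text
clock: 11.85
ee_pos: [0.5223, 0.109, 0.0909]
eef_rot: [[-0.222, 0.975, -0.0], [0.975, 0.222, 0.0], [0.0, -0.0, -1.0]]
force: [-0.2, 0.0, -0.1]
gripper_width: 0.0326
gripper_force: 0.0
```

>>> arm_command --motion '[{"tx": 0, "ty": 0, "tz": 1, "ax": 0, "ay": 0, "az": 0, "fingers": 0.35}, {"tx": 0, "ty": 0, "tz": 3, "ax": 0, "ay": 0, "az": 0, "fingers": 0.35}, {"tx": 0, "ty": 0, "tz": 6, "ax": 0, "ay": 0, "az": 0, "fingers": 0.35}, {"tx": 0, "ty": 0, "tz": 8, "ax": 0, "ay": 0, "az": 0, "fingers": 0.35}, {"tx": 0, "ty": 0, "tz": 8, "ax": 0, "ay": 0, "az": 0, "fingers": 0.35}]'

```text
clock: 12.35
ee_pos: [0.5249, 0.1093, 0.1758]
eef_rot: [[-0.222, 0.975, 0.007], [0.975, 0.222, 0.001], [-0.001, 0.007, -1.0]]
force: [1.3, 0.6, -0.6]
gripper_width: 0.0325
gripper_force: 0.0
```

```bash
python3 - <<'E'
from h import *
a,b=snap('scene','s7'),snap('top','t7');print(off(a,'scene'),off(b,'top'));o=arm.observe();print(o['ee_pos'],o['force'],o['gripper_width'])
f=lambda im:np.clip(im.astype(float)*1.6,0,255).astype(np.uint8)
cv2.imwrite('pics/rel.png',crop(f(a),270,190,80,80,7)[:,:,::-1])
E
```

```text
(np.float64(-0.75), np.float64(-2.0), np.float64(-24.5), np.float64(22.0)) (np.float64(0.15), np.float64(-0.6), np.float64(-24.5), np.float64(23.0))
[0.52282715 0.10902161 0.17169579] [-0.36500057 -0.28113423  0.05717502] 0.032406266297639506
```

View pics/rel.png

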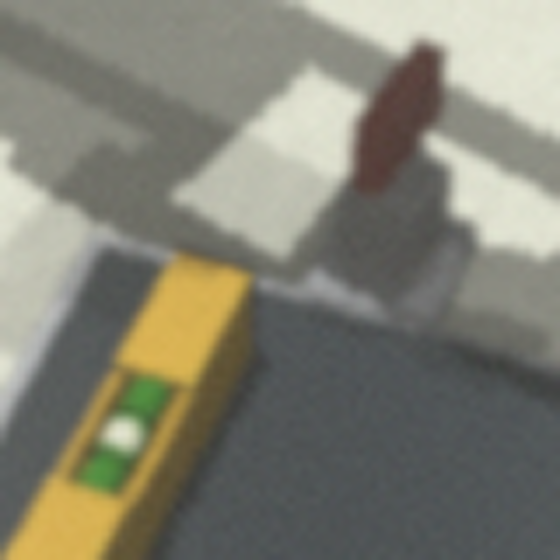

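The key stands home on the collar (crop (400,170)) and the bubble is still centred (122,432). Moving over the level's flat top near the foot.

>>> arm_command --motion '[{"tx": 0, "ty": -3, "tz": 0, "ax": 0, "ay": 0, "az": -1, "fingers": 0}, {"tx": -0.2, "ty": -6.5, "tz": 0, "ax": 0, "ay": 0, "az": -2, "fingers": 0}, {"tx": -0.45, "ty": -9.6, "tz": 0, "ax": 0, "ay": 0, "az": -3, "fingers": 0}, {"tx": -0.45, "ty": -9.6, "tz": 0, "ax": 0, "ay": 0, "az": -10.25, "fingers": 0}, {"tx": -0.45, "ty": -9.6, "tz": 0, "ax": 0, "ay": 0, "az": -10.25, "fingers": 0}, {"tx": -0.45, "ty": -9.6, "tz": 0, "ax": 0, "ay": 0, "az": -10.25, "fingers": 0}, {"tx": -0.45, "ty": -9.6, "tz": 0, "ax": 0, "ay": 0, "az": -10.25, "fingers": 0}, {"tx": -0.45, "ty": -9.6, "tz": 0, "ax": 0, "ay": 0, "az": -10.25, "fingers": 0}, {"tx": -0.45, "ty": -9.6, "tz": 0, "ax": 0, "ay": 0, "az": -10.25, "fingers": 0}, {"tx": -0.45, "ty": -9.6, "tz": 0, "ax": 0, "ay": 0, "az": -10.25, "fingers": 0}]'

```text
clock: 13.45
ee_pos: [0.5168, 0.0131, 0.1692]
eef_rot: [[0.937, 0.35, -0.003], [0.35, -0.937, 0.0], [-0.003, -0.001, -1.0]]
force: [-0.9, -0.2, -0.4]
gripper_width: 0.0003
gripper_force: 0.0
```

>>> arm_command --motion '[{"tx": 0, "ty": 0, "tz": 0, "ax": 0, "ay": 0, "az": -0.4, "fingers": 0}, {"tx": 0, "ty": 0, "tz": -2, "ax": 0, "ay": 0, "az": -0.4, "fingers": 0}, {"tx": 0, "ty": 0, "tz": -4.5, "ax": 0, "ay": 0, "az": -0.4, "fingers": 0}, {"tx": 0, "ty": 0, "tz": -6.5, "ax": 0, "ay": 0, "az": -0.4, "fingers": 0}, {"tx": 0, "ty": 0, "tz": -7.5, "ax": 0, "ay": 0, "az": -0.4, "fingers": 0}, {"tx": 0, "ty": 0, "tz": -7.5, "ax": 0, "ay": 0, "az": -0.4, "fingers": 0}, {"tx": 0, "ty": 0, "tz": -7.5, "ax": 0, "ay": 0, "az": -0.4, "fingers": 0}]'

```text
clock: 14.15
ee_pos: [0.5179, 0.013, 0.0963]
eef_rot: [[0.953, 0.302, -0.0], [0.302, -0.953, 0.0], [-0.0, -0.0, -1.0]]
force: [-0.6, 0.1, -0.3]
gripper_width: 0.0007
gripper_force: 0.0
```

```bash
python3 - <<'E'
from h import *
a=snap('scene','s8');print(off(a,'scene'));o=arm.observe();print(o['ee_pos'],o['eef_rot'],o['force'],o['gripper_width'])
E
```

```text
(np.float64(-0.42), np.float64(-1.92), np.float64(-24.5), np.float64(21.5))
[0.51847648 0.01294181 0.09701785] [[ 9.53136008e-01  3.02540168e-01  1.09369576e-03]
 [ 3.02540409e-01 -9.53136558e-01 -5.83340983e-05]
 [ 1.02479300e-03  3.86487492e-04 -9.99999400e-01]] [-0.81825468 -0.68198358  0.20640551] 0.00032086296099906894
```

>>> arm_command --motion '[{"tx": 0, "ty": 0, "tz": -0.3, "ax": 0, "ay": 0, "az": 0, "fingers": 0}, {"tx": 0, "ty": 0, "tz": -0.6, "ax": 0, "ay": 0, "az": 0, "fingers": 0}, {"tx": 0, "ty": 0, "tz": -0.8, "ax": 0, "ay": 0, "az": 0, "fingers": 0}, {"tx": 0, "ty": 0, "tz": -0.8, "ax": 0, "ay": 0, "az": 0, "fingers": 0}]'

```text
clock: 14.6
ee_pos: [0.5177, 0.013, 0.0878]
eef_rot: [[0.953, 0.302, -0.0], [0.302, -0.953, 0.0], [-0.0, -0.0, -1.0]]
force: [-0.1, -0.0, -0.3]
gripper_width: 0.0005
gripper_force: 0.0
```

>>> arm_command --motion '[{"tx": 0, "ty": 0, "tz": -0.1, "ax": 0, "ay": 0, "az": 0, "fingers": 0}, {"tx": 0, "ty": 0, "tz": -0.1, "ax": 0, "ay": 0, "az": 0, "fingers": 0}]'

```text
clock: 14.8
ee_pos: [0.5179, 0.0129, 0.0871]
eef_rot: [[0.953, 0.302, -0.0], [0.302, -0.953, 0.0], [-0.0, -0.0, -1.0]]
force: [-0.2, -0.3, -0.0]
gripper_width: 0.0005
gripper_force: 0.0
```

>>> arm_command --motion '[{"tx": 0, "ty": 0, "tz": -0.05, "ax": 0, "ay": 0, "az": 0, "fingers": 0}, {"tx": 0, "ty": 0, "tz": -0.1, "ax": 0, "ay": 0, "az": 0, "fingers": 0}, {"tx": 0, "ty": 0, "tz": -0.1, "ax": 0, "ay": 0, "az": 0, "fingers": 0}]'

```text
clock: 15.1
ee_pos: [0.5179, 0.013, 0.0861]
eef_rot: [[0.953, 0.302, -0.0], [0.302, -0.953, 0.0], [-0.0, -0.0, -1.0]]
force: [-0.1, -0.3, 0.3]
gripper_width: 0.0005
gripper_force: 0.0
```

>>> arm_command --motion '[{"tx": 0, "ty": 0, "tz": -0.05, "ax": 0, "ay": 0, "az": 0, "fingers": 0}, {"tx": 0, "ty": 0, "tz": -0.1, "ax": 0, "ay": 0, "az": 0, "fingers": 0}, {"tx": 0, "ty": 0, "tz": -0.1, "ax": 0, "ay": 0, "az": 0, "fingers": 0}]'

```text
clock: 15.4
ee_pos: [0.5178, 0.0129, 0.085]
eef_rot: [[0.953, 0.302, -0.0], [0.302, -0.953, 0.0], [-0.0, -0.0, -1.0]]
force: [0.2, -0.7, 0.6]
gripper_width: 0.0006
gripper_force: 0.0
```

>>> arm_command --motion '[{"tx": 0, "ty": 0, "tz": -0.05, "ax": 0, "ay": 0, "az": 0, "fingers": 0}, {"tx": 0, "ty": 0, "tz": -0.1, "ax": 0, "ay": 0, "az": 0, "fingers": 0}, {"tx": 0, "ty": 0, "tz": -0.1, "ax": 0, "ay": 0, "az": 0, "fingers": 0}]'

```text
clock: 15.7
ee_pos: [0.5178, 0.0129, 0.084]
eef_rot: [[0.953, 0.303, -0.0], [0.303, -0.953, -0.0], [-0.0, -0.0, -1.0]]
force: [0.1, 0.5, 0.3]
gripper_width: 0.0001
gripper_force: 0.0
```

```bash
python3 - <<'E'
from h import *
a,b=snap('scene','s9'),snap('top','t9');print(off(a,'scene'));o=arm.observe();print(o['ee_pos'],o['force'])
f=lambda im:np.clip(im.astype(float)*1.6,0,255).astype(np.uint8)
A=crop(f(a),255,195,66,100,6);
cv2.imwrite('pics/press.png',np.hstack([A,crop(f(b),255,195,66,100,6)])[:,:,::-1])
P=np.array([[.5178,.0129,.087],[.5178,.0129,.084]]);print(proj('scene',P),proj('top',P))
E
```

```text
(np.float64(-0.4), np.float64(-2.15), np.float64(-25.0), np.float64(21.5))
[0.51789728 0.01296103 0.08409519] [-0.08190461 -0.34230474 -0.55606784]
[[255.28024329 195.42829417]
 [255.29044944 196.3309618 ]] [[248.74488923 205.08887477]
 [248.73822869 205.16259819]]
```

View pics/press.png

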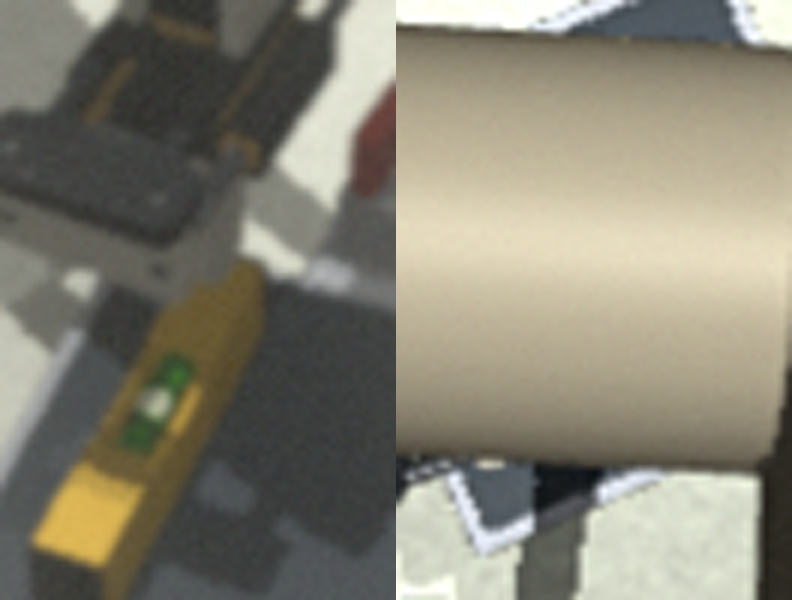

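The fingers stand over the yellow top near the foot (crop (200,295)) with no contact force yet, and the bubble is still centred (155,402). Continuing down in small steps.

>>> arm_command --motion '[{"tx": 0, "ty": 0, "tz": -0.04, "ax": 0, "ay": 0, "az": 0, "fingers": 0}, {"tx": 0, "ty": 0, "tz": -0.08, "ax": 0, "ay": 0, "az": 0, "fingers": 0}, {"tx": 0, "ty": 0, "tz": -0.08, "ax": 0, "ay": 0, "az": 0, "fingers": 0}]'

```text
clock: 16.1
ee_pos: [0.5179, 0.013, 0.0832]
eef_rot: [[0.953, 0.302, -0.0], [0.302, -0.953, 0.0], [-0.0, -0.0, -1.0]]
force: [-0.6, -0.4, -0.8]
gripper_width: 0.0004
gripper_force: 0.0
```

>>> arm_command --motion '[{"tx": 0, "ty": 0, "tz": -0.04, "ax": 0, "ay": 0, "az": 0, "fingers": 0}, {"tx": 0, "ty": 0, "tz": -0.08, "ax": 0, "ay": 0, "az": 0, "fingers": 0}, {"tx": 0, "ty": 0, "tz": -0.08, "ax": 0, "ay": 0, "az": 0, "fingers": 0}]'

```text
clock: 16.4
ee_pos: [0.5178, 0.013, 0.0824]
eef_rot: [[0.953, 0.302, -0.0], [0.302, -0.953, -0.0], [-0.0, -0.0, -1.0]]
force: [-0.0, -0.4, -0.7]
gripper_width: 0.0005
gripper_force: 0.0
```

```bash
python3 - <<'E'
from h import *
a=snap('scene','s10');print(arm.observe()['ee_pos'],off(a,'scene'))
x=np.array([np.cos(YAW),np.sin(YAW)]);y=np.array([-x[1],x[0]]);t=np.arange(20,80,2)
print(t.tolist())
for n in('s7','s8','s9','s10'):
    im=cv2.imread(f'pics/{n}_raw.png')[:,:,::-1].astype(np.float32)
    for w in(-9,-4,0,4,9):
        P=np.array([[*(C+[-.0015,.0042]+k*1e-3*x+w*1e-3*y),.087] for k in t]);uv=proj('scene',P).astype(np.float32)
        s=cv2.remap(im,uv[:,None,0],uv[:,None,1],1)[:,0];print(n,w,(s[:,0]-s[:,2]).round().astype(int).tolist())
E
```

```text
[0.51786348 0.01297885 0.08248821] (np.float64(-0.48), np.float64(-2.23), np.float64(-25.0), np.float64(21.5))
[20, 22, 24, 26, 28, 30, 32, 34, 36, 38, 40, 42, 44, 46, 48, 50, 52, 54, 56, 58, 60, 62, 64, 66, 68, 70, 72, 74, 76, 78]
s7 -9 [49, 63, 75, 82, 83, 83, 84, 83, 83, 83, 83, 82, 82, 82, 82, 82, 81, 81, 81, 80, 81, 81, 80, 79, 73, 56, 33, 15, 6, 4]
s7 -4 [40, 61, 75, 82, 83, 84, 84, 84, 84, 84, 83, 83, 82, 82, 82, 83, 82, 81, 82, 82, 83, 81, 79, 77, 70, 58, 35, 17, 7, 5]
s7 0 [41, 60, 77, 82, 83, 83, 84, 84, 84, 83, 83, 83, 83, 83, 83, 83, 82, 82, 82, 82, 81, 80, 75, 69, 64, 49, 32, 13, 6, 4]
s7 4 [47, 65, 78, 84, 84, 85, 84, 83, 83, 83, 83, 84, 83, 83, 83, 82, 82, 82, 82, 82, 81, 80, 77, 70, 61, 48, 28, 13, 5, 5]
s7 9 [50, 60, 73, 79, 79, 80, 81, 80, 81, 80, 80, 81, 79, 79, 80, 78, 79, 80, 80, 80, 77, 74, 70, 63, 57, 45, 28, 10, 7, 5]
s8 -9 [30, 33, 35, 35, 33, 33, 33, 33, 33, 33, 34, 33, 32, 34, 34, 33, 33, 32, 33, 33, 32, 32, 31, 30, 27, 19, 9, 8, 8, 10]
s8 -4 [20, 28, 32, 33, 33, 33, 34, 34, 34, 34, 33, 33, 31, 32, 32, 32, 32, 31, 31, 32, 31, 32, 32, 31, 28, 21, 12, 8, 9, 9
[... 845 characters left out ...]
s9 9 [29, 30, 30, 31, 31, 31, 31, 32, 33, 28, 23, 19, 14, 11, 10, 10, 9, 8, 8, 6, 6, 6, 5, 5, 5, 6, 5, 5, 6, 6]
s10 -9 [30, 34, 32, 32, 33, 33, 34, 35, 34, 34, 33, 32, 31, 33, 33, 33, 32, 32, 31, 31, 31, 32, 32, 31, 26, 18, 9, 8, 8, 9]
s10 -4 [21, 28, 32, 31, 34, 33, 33, 33, 34, 34, 33, 32, 33, 34, 33, 31, 30, 28, 24, 23, 23, 22, 22, 21, 19, 15, 11, 8, 8, 8]
s10 0 [19, 26, 31, 33, 34, 33, 33, 33, 33, 33, 32, 32, 33, 33, 32, 29, 24, 16, 11, 9, 7, 7, 8, 8, 7, 6, 6, 6, 6, 6]
s10 4 [27, 30, 33, 34, 34, 33, 32, 33, 32, 31, 30, 28, 27, 27, 27, 26, 22, 15, 9, 6, 5, 6, 6, 5, 5, 6, 6, 6, 5, 5]
s10 9 [28, 30, 31, 32, 32, 31, 32, 31, 30, 25, 18, 11, 9, 8, 8, 8, 8, 7, 7, 5, 5, 5, 6, 6, 6, 6, 6, 5, 5, 5]
```

>>> arm_command --motion '[{"tx": 0, "ty": 0, "tz": -0.05, "ax": 0, "ay": 0, "az": 0, "fingers": 0}, {"tx": 0, "ty": 0, "tz": -0.1, "ax": 0, "ay": 0, "az": 0, "fingers": 0}, {"tx": 0, "ty": 0, "tz": -0.15, "ax": 0, "ay": 0, "az": 0, "fingers": 0}, {"tx": 0, "ty": 0, "tz": -0.15, "ax": 0, "ay": 0, "az": 0, "fingers": 0}]'

```text
clock: 16.85
ee_pos: [0.5179, 0.013, 0.081]
eef_rot: [[0.953, 0.303, -0.0], [0.303, -0.953, 0.0], [-0.0, -0.0, -1.0]]
force: [0.6, 0.0, -0.2]
gripper_width: 0.0006
gripper_force: 0.0
```

```bash
python3 - <<'E'
from h import *
a=snap('scene','s11');o=arm.observe();print(o['ee_pos'],o['force'],o['wrist_torque'],off(a,'scene'))
x=np.array([np.cos(YAW),np.sin(YAW)]);y=np.array([-x[1],x[0]]);t=np.arange(20,80,2)
im=a.astype(np.float32)
for w in(-9,-4,0,4,9):
        P=np.array([[*(C+[-.0015,.0042]+k*1e-3*x+w*1e-3*y),.087] for k in t]);uv=proj('scene',P).astype(np.float32)
        s=cv2.remap(im,uv[:,None,0],uv[:,None,1],1)[:,0];print(w,(s[:,0]-s[:,2]).round().astype(int).tolist())
E
```

```text
[0.51784589 0.01296626 0.08096504] [-0.11269716 -0.12146989  0.04124278] [-0.03266037  0.16315986  0.01284391] (np.float64(-0.57), np.float64(-2.32), np.float64(-25.0), np.float64(21.5))
-9 [30, 33, 35, 35, 34, 34, 33, 33, 33, 32, 33, 34, 34, 32, 33, 34, 32, 31, 32, 32, 31, 32, 31, 29, 25, 18, 8, 8, 9, 10]
-4 [21, 28, 32, 32, 33, 34, 35, 34, 34, 32, 32, 33, 34, 33, 32, 29, 26, 24, 21, 20, 19, 18, 17, 18, 17, 14, 10, 8, 8, 9]
0 [20, 27, 32, 34, 34, 33, 33, 34, 34, 34, 32, 32, 32, 32, 30, 26, 19, 12, 8, 7, 6, 6, 6, 6, 7, 6, 6, 6, 5, 6]
4 [28, 31, 33, 34, 34, 33, 33, 32, 31, 30, 28, 26, 25, 25, 24, 22, 17, 11, 7, 6, 5, 4, 4, 5, 5, 5, 6, 5, 5, 6]
9 [29, 29, 31, 31, 31, 31, 32, 30, 27, 20, 14, 10, 7, 6, 6, 7, 7, 7, 6, 4, 6, 6, 6, 5, 4, 5, 6, 5, 5, 5]
```

>>> arm_command --motion '[{"tx": 0, "ty": 0, "tz": -0.06, "ax": 0, "ay": 0, "az": 0, "fingers": 0}, {"tx": 0, "ty": 0, "tz": -0.12, "ax": 0, "ay": 0, "az": 0, "fingers": 0}, {"tx": 0, "ty": 0, "tz": -0.15, "ax": 0, "ay": 0, "az": 0, "fingers": 0}, {"tx": 0, "ty": 0, "tz": -0.15, "ax": 0, "ay": 0, "az": 0, "fingers": 0}]'

```text
clock: 17.3
ee_pos: [0.5178, 0.013, 0.0794]
eef_rot: [[0.953, 0.303, -0.0], [0.303, -0.953, -0.0], [-0.0, -0.0, -1.0]]
force: [0.4, 0.1, 0.1]
gripper_width: 0.0003
gripper_force: 0.0
```

>>> arm_command --motion '[{"tx": 0, "ty": 0, "tz": -0.05, "ax": 0, "ay": 0, "az": 0, "fingers": 0}, {"tx": 0, "ty": 0, "tz": -0.1, "ax": 0, "ay": 0, "az": 0, "fingers": 0}, {"tx": 0, "ty": 0, "tz": -0.15, "ax": 0, "ay": 0, "az": 0, "fingers": 0}, {"tx": 0, "ty": 0, "tz": -0.15, "ax": 0, "ay": 0, "az": 0, "fingers": 0}]'

```text
clock: 17.7
ee_pos: [0.5178, 0.013, 0.0779]
eef_rot: [[0.953, 0.303, -0.0], [0.303, -0.953, 0.0], [-0.0, -0.0, -1.0]]
force: [0.6, -0.4, -0.1]
gripper_width: 0.0005
gripper_force: 0.0
```

>>> arm_command --motion '[{"tx": 0, "ty": 0, "tz": -0.05, "ax": 0, "ay": 0, "az": 0, "fingers": 0}, {"tx": 0, "ty": 0, "tz": -0.1, "ax": 0, "ay": 0, "az": 0, "fingers": 0}, {"tx": 0, "ty": 0, "tz": -0.15, "ax": 0, "ay": 0, "az": 0, "fingers": 0}, {"tx": 0, "ty": 0, "tz": -0.15, "ax": 0, "ay": 0, "az": 0, "fingers": 0}]'

```text
clock: 18.1
ee_pos: [0.5179, 0.013, 0.0765]
eef_rot: [[0.953, 0.303, -0.0], [0.303, -0.953, -0.0], [-0.0, -0.0, -1.0]]
force: [0.5, -0.2, 0.3]
gripper_width: 0.0008
gripper_force: 0.0
```

```bash
python3 - <<'E'
from h import *
a=snap('scene','s12');o=arm.observe();print(o['ee_pos'],o['force'],off(a,'scene'))
x=np.array([np.cos(YAW),np.sin(YAW)]);y=np.array([-x[1],x[0]]);t=np.arange(20,80,2)
im=a.astype(np.float32)
for w in(-12,-9,-6,-4,-2,0,4,9,12):
        P=np.array([[*(C+[-.0015,.0042]+k*1e-3*x+w*1e-3*y),.087] for k in t]);uv=proj('scene',P).astype(np.float32)
        s=cv2.remap(im,uv[:,None,0],uv[:,None,1],1)[:,0];print(w,(s[:,0]-s[:,2]).round().astype(int).tolist())
# level end/top height check: project known top corners at t=75
for z in(.087,.077):
    P=np.array([[*(C+k*1e-3*x+w*1e-3*y),z] for k in(75,-75) for w in(-13,13)]);print(z,'scene',proj('scene',P).round(1).tolist(),'top',proj('top',P).round(1).tolist())
E
```

```text
[0.51786936 0.01298056 0.07647076] [ 0.7331086  -0.18196646  0.10917461] (np.float64(-0.33), np.float64(-2.08), np.float64(-25.0), np.float64(21.5))
-12 [31, 33, 34, 31, 32, 32, 32, 32, 33, 33, 32, 31, 32, 32, 31, 31, 31, 32, 30, 30, 30, 30, 30, 27, 21, 15, 9, 8, 9, 10]
-9 [30, 34, 34, 34, 33, 33, 33, 33, 34, 33, 33, 33, 33, 32, 32, 32, 31, 31, 32, 30, 30, 30, 31, 30, 26, 17, 9, 8, 9, 9]
-6 [25, 31, 33, 34, 34, 33, 33, 34, 34, 34, 33, 32, 32, 31, 27, 24, 22, 21, 21, 21, 21, 21, 21, 21, 20, 16, 11, 7, 8, 9]
-4 [21, 29, 33, 34, 34, 34, 33, 32, 32, 32, 32, 32, 31, 28, 23, 16, 14, 12, 12, 12, 12, 12, 12, 13, 13, 12, 9, 7, 7, 8]
-2 [20, 29, 32, 33, 33, 33, 34, 33, 33, 33, 32, 32, 31, 26, 19, 11, 9, 7, 7, 7, 6, 6, 7, 6, 8, 8, 5, 5, 6, 7]
0 [20, 27, 32, 33, 33, 32, 32, 33, 32, 31, 30, 30, 29, 26, 18, 11, 7, 6, 6, 5, 6, 6, 5, 5, 6, 6, 6, 5, 5, 6]
4 [27, 31, 32, 33, 33, 32, 30, 25, 21, 16, 14, 14, 15, 16, 14, 10, 7, 5, 6, 6, 6, 6, 6, 5, 6, 6, 6, 5, 5, 5]
9 [29, 31, 31, 31, 31, 31, 29, 22, 13, 9, 6, 5, 6, 7, 7, 7, 7, 7, 6, 4, 4, 5, 6, 6, 6, 5, 5, 5, 6, 5]
12 [15, 17, 20, 21, 20, 20, 20, 17, 13, 9, 7, 5, 4, 5, 5, 5, 6, 6, 6, 6, 6, 6, 6, 5, 5, 5, 4, 3, 3, 2]
0.087 scene [[265.3, 188.9], [254.5, 185.6], [237.2, 240.3], [225.5, 236.2]] top [[236.7, 204.1], [240.7, 214.1], [294.3, 181.2], [298.3, 191.1]]
0.077 scene [[265.3, 191.9], [254.5, 188.6], [237.4, 243.2], [225.8, 239.1]] top [[236.8, 204.3], [240.8, 214.3], [293.7, 181.7], [297.7, 191.5]]
```

The fingertips evidently end some 15-18 mm short of the reported TCP, since in the earlier view the wing's lower half stayed visible below them. I expect contact near a reported z of 0.069.

>>> arm_command --motion '[{"tx": 0, "ty": 0, "tz": -0.1, "ax": 0, "ay": 0, "az": 0, "fingers": 0}, {"tx": 0, "ty": 0, "tz": -0.2, "ax": 0, "ay": 0, "az": 0, "fingers": 0}, {"tx": 0, "ty": 0, "tz": -0.3, "ax": 0, "ay": 0, "az": 0, "fingers": 0}, {"tx": 0, "ty": 0, "tz": -0.3, "ax": 0, "ay": 0, "az": 0, "fingers": 0}]'

```text
clock: 18.55
ee_pos: [0.5177, 0.013, 0.0733]
eef_rot: [[0.953, 0.302, -0.0], [0.302, -0.953, 0.0], [-0.0, -0.0, -1.0]]
force: [0.2, 0.0, 0.1]
gripper_width: 0.0001
gripper_force: 0.0
```

>>> arm_command --motion '[{"tx": 0, "ty": 0, "tz": -0.07, "ax": 0, "ay": 0, "az": 0, "fingers": 0}, {"tx": 0, "ty": 0, "tz": -0.15, "ax": 0, "ay": 0, "az": 0, "fingers": 0}, {"tx": 0, "ty": 0, "tz": -0.15, "ax": 0, "ay": 0, "az": 0, "fingers": 0}]'

```text
clock: 18.85
ee_pos: [0.5178, 0.013, 0.0719]
eef_rot: [[0.953, 0.302, -0.0], [0.302, -0.953, 0.0], [-0.0, -0.0, -1.0]]
force: [0.7, -0.0, -0.2]
gripper_width: 0.0004
gripper_force: 0.0
```

>>> arm_command --motion '[{"tx": 0, "ty": 0, "tz": -0.07, "ax": 0, "ay": 0, "az": 0, "fingers": 0}, {"tx": 0, "ty": 0, "tz": -0.15, "ax": 0, "ay": 0, "az": 0, "fingers": 0}, {"tx": 0, "ty": 0, "tz": -0.15, "ax": 0, "ay": 0, "az": 0, "fingers": 0}]'

```text
clock: 19.15
ee_pos: [0.5178, 0.013, 0.0704]
eef_rot: [[0.953, 0.303, -0.0], [0.303, -0.953, 0.0], [-0.0, -0.0, -1.0]]
force: [-0.5, 0.4, 1.0]
gripper_width: 0.0005
gripper_force: 0.0
```

>>> arm_command --motion '[{"tx": 0, "ty": 0, "tz": -0.05, "ax": 0, "ay": 0, "az": 0, "fingers": 0}, {"tx": 0, "ty": 0, "tz": -0.1, "ax": 0, "ay": 0, "az": 0, "fingers": 0}, {"tx": 0, "ty": 0, "tz": -0.1, "ax": 0, "ay": 0, "az": 0, "fingers": 0}]'

```text
clock: 19.45
ee_pos: [0.5179, 0.013, 0.0695]
eef_rot: [[0.953, 0.302, -0.0], [0.302, -0.953, 0.0], [-0.0, -0.0, -1.0]]
force: [0.2, 0.9, 0.4]
gripper_width: 0.0006
gripper_force: 0.0
```

>>> arm_command --motion '[{"tx": 0, "ty": 0, "tz": -0.05, "ax": 0, "ay": 0, "az": 0, "fingers": 0}, {"tx": 0, "ty": 0, "tz": -0.1, "ax": 0, "ay": 0, "az": 0, "fingers": 0}, {"tx": 0, "ty": 0, "tz": -0.1, "ax": 0, "ay": 0, "az": 0, "fingers": 0}]'

```text
clock: 19.75
ee_pos: [0.5178, 0.013, 0.0684]
eef_rot: [[0.953, 0.302, -0.0], [0.302, -0.953, 0.0], [-0.0, -0.0, -1.0]]
force: [0.3, 0.8, -0.2]
gripper_width: 0.0004
gripper_force: 0.0
```

```bash
python3 - <<'E'
from h import *
a=snap('scene','s13');o=arm.observe();print(o['ee_pos'],o['force'],off(a,'scene'))
x=np.array([np.cos(YAW),np.sin(YAW)]);y=np.array([-x[1],x[0]]);t=np.arange(20,80,2)
im=a.astype(np.float32)
for w in(-15,-12,-9,-6,-4,-2,0,4,9,12):
        P=np.array([[*(C+[-.0015,.0042]+k*1e-3*x+w*1e-3*y),.087] for k in t]);uv=proj('scene',P).astype(np.float32)
        s=cv2.remap(im,uv[:,None,0],uv[:,None,1],1)[:,0];print(w,(s[:,0]-s[:,2]).round().astype(int).tolist())
# finger silhouette row profile at column through TCP: RGB down column
for u in(252,256,260,263):print(u,[tuple(int(q) for q in a[v,u]) for v in range(176,206,2)])
E
```

```text
[0.51785695 0.01298079 0.06849018] [ 0.32628691 -1.18087954  0.04796534] (np.float64(-0.19), np.float64(-1.94), np.float64(-25.0), np.float64(21.5))
-15 [29, 28, 27, 28, 29, 28, 28, 29, 29, 29, 29, 29, 28, 26, 28, 27, 27, 27, 27, 27, 24, 22, 19, 13, 9, 7, 7, 9, 10, 10]
-12 [32, 33, 33, 33, 32, 32, 34, 33, 34, 32, 31, 30, 32, 30, 30, 29, 28, 30, 29, 30, 30, 29, 29, 27, 21, 14, 9, 8, 9, 10]
-9 [31, 34, 35, 35, 35, 33, 33, 33, 33, 32, 31, 29, 26, 24, 23, 22, 20, 20, 21, 23, 25, 27, 27, 28, 25, 18, 10, 9, 8, 10]
-6 [24, 30, 34, 34, 33, 33, 33, 34, 33, 30, 26, 22, 16, 13, 11, 9, 9, 9, 9, 11, 12, 12, 15, 15, 15, 11, 9, 8, 9, 9]
-4 [21, 29, 32, 34, 33, 32, 32, 32, 31, 29, 25, 18, 11, 8, 7, 6, 6, 6, 6, 7, 8, 7, 8, 9, 9, 8, 7, 7, 8, 8]
-2 [19, 28, 31, 31, 30, 29, 29, 29, 28, 28, 24, 17, 9, 7, 6, 6, 6, 6, 5, 6, 6, 6, 6, 6, 7, 7, 6, 7, 7, 7]
0 [20, 27, 30, 28, 25, 22, 21, 21, 21, 20, 18, 14, 10, 6, 6, 6, 5, 4, 5, 6, 6, 6, 5, 5, 5, 5, 5, 6, 6, 6]
4 [28, 30, 29, 24, 15, 9, 8, 8, 8, 8, 9, 9, 7, 6, 5, 5, 5, 6, 6, 6, 5, 5, 5, 5, 5, 5, 5, 5, 6, 5]
9 [29, 29, 28, 25, 16, 9, 6, 5, 5, 5, 6, 7, 6, 6, 6, 
[... 312 characters left out ...]
53), (63, 58, 47), (65, 56, 34), (46, 51, 30)]
256 [(37, 37, 34), (52, 52, 47), (45, 44, 43), (39, 41, 39), (43, 43, 43), (49, 50, 47), (52, 51, 48), (59, 58, 54), (60, 59, 53), (60, 58, 54), (60, 58, 50), (65, 56, 36), (66, 56, 32), (65, 55, 29), (67, 56, 33)]
260 [(46, 45, 42), (43, 44, 43), (45, 45, 42), (54, 53, 50), (58, 58, 54), (59, 58, 53), (59, 58, 53), (59, 59, 53), (61, 59, 52), (60, 56, 46), (64, 55, 36), (62, 54, 32), (59, 51, 29), (59, 52, 34), (57, 49, 32)]
263 [(51, 47, 38), (48, 43, 35), (72, 72, 66), (109, 109, 101), (117, 117, 108), (117, 118, 108), (66, 64, 55), (64, 55, 34), (63, 54, 32), (60, 52, 32), (58, 51, 32), (57, 50, 31), (55, 48, 31), (54, 48, 32), (46, 43, 31)]
```

```bash
python3 - <<'E'
from h import *
T=np.array([.5178,.013,.084]);X=np.array([.953,.302,0]);Y=np.array([.302,-.953,0]);Z=np.array([0,0,1])
f=lambda P:((proj('scene',np.array(P))-[222,145])*6).round().astype(int).tolist()
print('bodyA',f([T+.084*Z+a*.0375*X+b*.094*Y for a in(-1,1) for b in(-1,1)]))
print('bodyB',f([T+.084*Z+a*.094*X+b*.0375*Y for a in(-1,1) for b in(-1,1)]))
print('tip z',[(z,f([[T[0],T[1],z]])) for z in(.084,.087,.105,.12)])
print('tipcorners',f([T+a*.0075*X+b*.017*Y for a in(-1,1) for b in(-1,1)]))
print('tip+19',f([T+.019*Z+a*.0075*X+b*.017*Y for a in(-1,1) for b in(-1,1)]))
E
```

```text
bodyA [[219, -51], [-33, 297], [408, 10], [173, 375]]
bodyB [[10, -2], [-96, 132], [496, 161], [408, 312]]
tip z [(0.084, [[200, 308]]), (0.087, [[200, 302]]), (0.105, [[200, 269]]), (0.12, [[199, 241]])]
tipcorners [[202, 270], [161, 333], [239, 283], [198, 347]]
tip+19 [[202, 235], [160, 298], [239, 248], [197, 312]]
```

>>> arm_command --motion '[{"tx": 0, "ty": 0, "tz": -0.05, "ax": 0, "ay": 0, "az": 0, "fingers": 0}, {"tx": 0, "ty": 0, "tz": -0.1, "ax": 0, "ay": 0, "az": 0, "fingers": 0}, {"tx": 0, "ty": 0, "tz": -0.1, "ax": 0, "ay": 0, "az": 0, "fingers": 0}]'

```text
clock: 20.1
ee_pos: [0.5179, 0.0129, 0.0674]
eef_rot: [[0.953, 0.302, -0.0], [0.302, -0.953, -0.0], [-0.0, -0.0, -1.0]]
force: [0.2, -1.6, -0.4]
gripper_width: 0.0004
gripper_force: 0.0
```

>>> arm_command --motion '[{"tx": 0, "ty": 0, "tz": -0.05, "ax": 0, "ay": 0, "az": 0, "fingers": 0}, {"tx": 0, "ty": 0, "tz": -0.1, "ax": 0, "ay": 0, "az": 0, "fingers": 0}, {"tx": 0, "ty": 0, "tz": -0.1, "ax": 0, "ay": 0, "az": 0, "fingers": 0}]'

```text
clock: 20.4
ee_pos: [0.5178, 0.013, 0.0664]
eef_rot: [[0.953, 0.302, -0.0], [0.302, -0.953, 0.0], [-0.0, -0.0, -1.0]]
force: [-0.7, 0.5, 0.9]
gripper_width: 0.0008
gripper_force: 0.0
```

>>> arm_command --motion '[{"tx": 0, "ty": 0, "tz": -0.05, "ax": 0, "ay": 0, "az": 0, "fingers": 0}, {"tx": 0, "ty": 0, "tz": -0.1, "ax": 0, "ay": 0, "az": 0, "fingers": 0}, {"tx": 0, "ty": 0, "tz": -0.1, "ax": 0, "ay": 0, "az": 0, "fingers": 0}]'

```text
clock: 20.7
ee_pos: [0.5178, 0.013, 0.0654]
eef_rot: [[0.953, 0.303, -0.0], [0.303, -0.953, 0.0], [-0.0, -0.0, -1.0]]
force: [0.7, 0.6, 0.2]
gripper_width: 0.0007
gripper_force: 0.0
```

>>> arm_command --motion '[{"tx": 0, "ty": 0, "tz": -0.05, "ax": 0, "ay": 0, "az": 0, "fingers": 0}, {"tx": 0, "ty": 0, "tz": -0.1, "ax": 0, "ay": 0, "az": 0, "fingers": 0}, {"tx": 0, "ty": 0, "tz": -0.1, "ax": 0, "ay": 0, "az": 0, "fingers": 0}]'

```text
clock: 21.0
ee_pos: [0.518, 0.013, 0.0649]
eef_rot: [[0.953, 0.303, 0.0], [0.303, -0.953, 0.0], [0.0, 0.0, -1.0]]
force: [-2.2, -0.7, 3.0]
gripper_width: 0.0005
gripper_force: 2.0
```

```bash
python3 - <<'E'
from h import *
a=snap('scene','s14');o=arm.observe();print(o['ee_pos'],o['force'],off(a,'scene'))
x=np.array([np.cos(YAW),np.sin(YAW)]);y=np.array([-x[1],x[0]]);t=np.arange(20,80,2)
im=a.astype(np.float32)
for w in(-12,-9,-6,-4,-2,0,4,9,12):
        P=np.array([[*(C+[-.0015,.0042]+k*1e-3*x+w*1e-3*y),.087] for k in t]);uv=proj('scene',P).astype(np.float32)
        s=cv2.remap(im,uv[:,None,0],uv[:,None,1],1)[:,0];print(w,(s[:,0]-s[:,2]).round().astype(int).tolist())
E
```

```text
[0.51798172 0.01297895 0.06487431] [-2.54107337  0.41903748  4.20666384] (np.float64(0.13), np.float64(-1.87), np.float64(-25.0), np.float64(21.0))
-12 [34, 34, 34, 32, 31, 32, 34, 33, 31, 32, 30, 29, 28, 27, 29, 26, 26, 28, 28, 28, 29, 29, 29, 27, 21, 14, 9, 8, 9, 9]
-9 [30, 31, 34, 34, 33, 34, 34, 32, 31, 28, 23, 20, 17, 17, 16, 14, 14, 15, 17, 18, 20, 22, 23, 25, 24, 18, 9, 8, 8, 9]
-6 [25, 31, 34, 33, 33, 33, 33, 32, 30, 23, 16, 10, 8, 7, 6, 6, 6, 6, 6, 7, 8, 9, 10, 12, 12, 11, 9, 7, 8, 8]
-4 [23, 29, 31, 30, 31, 30, 30, 30, 27, 21, 14, 8, 6, 6, 5, 6, 6, 5, 5, 5, 6, 6, 7, 7, 8, 8, 7, 6, 7, 8]
-2 [19, 25, 26, 24, 22, 22, 22, 23, 22, 20, 13, 8, 5, 6, 7, 6, 6, 6, 5, 5, 5, 5, 6, 7, 6, 6, 6, 6, 6, 7]
0 [17, 21, 22, 17, 14, 12, 11, 13, 16, 15, 11, 8, 6, 7, 6, 6, 5, 5, 5, 6, 6, 6, 5, 5, 5, 5, 5, 5, 5, 5]
4 [26, 24, 19, 13, 9, 7, 6, 6, 6, 7, 6, 5, 5, 5, 5, 6, 6, 5, 5, 5, 5, 5, 5, 5, 6, 5, 4, 4, 4, 4]
9 [28, 26, 22, 14, 9, 6, 5, 4, 4, 5, 6, 7, 6, 6, 5, 6, 6, 5, 4, 4, 3, 2, 1, 1, 1, 0, 1, 2, 1, 1]
12 [15, 16, 13, 10, 7, 5, 4, 3, 4, 5, 5, 5, 5, 6, 7, 6, 4, 3, 2, 2, 2, 1, 1, 1, 1, 1, 1, 1, 0, 0]
```

Contact: about 4 N up, with the tip footprint at t≈40 to beyond 60 mm, on the flat yellow top. I'll add a little push while easing the sideways force.

>>> arm_command --motion '[{"tx": -0.03, "ty": 0, "tz": -0.02, "ax": 0, "ay": 0, "az": 0, "fingers": 0}, {"tx": -0.06, "ty": 0, "tz": -0.05, "ax": 0, "ay": 0, "az": 0, "fingers": 0}, {"tx": -0.06, "ty": 0, "tz": -0.05, "ax": 0, "ay": 0, "az": 0, "fingers": 0}]'

```text
clock: 21.35
ee_pos: [0.518, 0.0129, 0.0649]
eef_rot: [[0.953, 0.303, 0.002], [0.303, -0.953, -0.0], [0.001, 0.001, -1.0]]
force: [-1.7, 0.7, 6.4]
gripper_width: 0.0002
gripper_force: 3.2
```

>>> arm_command --motion '[{"tx": -0.03, "ty": 0, "tz": -0.03, "ax": 0, "ay": 0, "az": 0, "fingers": 0}, {"tx": -0.06, "ty": 0, "tz": -0.06, "ax": 0, "ay": 0, "az": 0, "fingers": 0}, {"tx": -0.06, "ty": 0, "tz": -0.06, "ax": 0, "ay": 0, "az": 0, "fingers": 0}]'

```text
clock: 21.65
ee_pos: [0.518, 0.013, 0.0649]
eef_rot: [[0.953, 0.303, 0.003], [0.303, -0.953, -0.0], [0.003, 0.001, -1.0]]
force: [-1.3, -0.2, 9.4]
gripper_width: 0.0008
gripper_force: 4.4
```

>>> arm_command --motion '[{"tx": 0, "ty": 0, "tz": 0, "ax": 0, "ay": 0, "az": 0, "fingers": 0}, {"tx": 0, "ty": 0, "tz": 0, "ax": 0, "ay": 0, "az": 0, "fingers": 0}, {"tx": 0, "ty": 0, "tz": 0, "ax": 0, "ay": 0, "az": 0, "fingers": 0}, {"tx": 0, "ty": 0, "tz": 0, "ax": 0, "ay": 0, "az": 0, "fingers": 0}, {"tx": 0, "ty": 0, "tz": 0, "ax": 0, "ay": 0, "az": 0, "fingers": 0}, {"tx": 0, "ty": 0, "tz": 0, "ax": 0, "ay": 0, "az": 0, "fingers": 0}, {"tx": 0, "ty": 0, "tz": 0, "ax": 0, "ay": 0, "az": 0, "fingers": 0}, {"tx": 0, "ty": 0, "tz": 0, "ax": 0, "ay": 0, "az": 0, "fingers": 0}, {"tx": 0, "ty": 0, "tz": 0, "ax": 0, "ay": 0, "az": 0, "fingers": 0}, {"tx": 0, "ty": 0, "tz": 0, "ax": 0, "ay": 0, "az": 0, "fingers": 0}]'

```text
clock: 22.65
ee_pos: [0.518, 0.013, 0.0648]
eef_rot: [[0.953, 0.303, 0.003], [0.303, -0.953, -0.0], [0.003, 0.001, -1.0]]
force: [-1.4, -0.4, 9.9]
gripper_width: 0.0003
gripper_force: 4.4
```

```bash
python3 - <<'E'
from h import *
a=snap('scene','s15');o=arm.observe();print(o['ee_pos'],o['force'],o['wrist_torque'],off(a,'scene'))
t,s=bubble(a,'scene',C+[-.0015,.0042],YAW);k=slice(30,100,2);print(t[30]);print(s[k,1].round().astype(int).tolist(),s[k,2].round().astype(int).tolist())
# has anything moved: level far end & side position vs before (s7), key wing mask centroid vs s7
x=np.array([np.cos(YAW),np.sin(YAW)]);y=np.array([-x[1],x[0]]);tt=np.arange(-84,-64,1)
for n in('s7','s13','s15'):
    im=cv2.imread(f'pics/{n}_raw.png')[:,:,::-1].astype(np.float32)
    g=lambda Q:(lambda uv:cv2.remap(im,uv[:,None,0],uv[:,None,1],1)[:,0])(proj('scene',np.array(Q)).astype(np.float32))
    e=g([[*(C+[-.0015,.0042]+q*1e-3*x),.087] for q in tt]);r=g([[*(C+[-.0015,.0042]-.05*x+q*1e-3*y),.087] for q in range(8,22)])
    d=lambda e:(e[:,0]-e[:,2]);d1=d(e);d2=d(r);print(n,(d1/d1.max()*100).round().astype(int).tolist(),(d2/d2.max()*100).round().astype(int).tolist())
    hsv=cv2.cvtColor(im.astype(np.uint8),cv2.COLOR_RGB2HSV);m=blob(im.astype(np.uint8),(0,70,20),(10,255,255),(288,167),16);print('wing',np.argwhere(m).mean(0),m.sum()//255)
E
```

```text
[0.51802832 0.01296098 0.06485548] [-0.59153951  1.03999116  9.16035814] [ 0.1090715   0.40214381 -0.03010435] (np.float64(-0.07), np.float64(-2.07), np.float64(-25.0), np.float64(21.0))
-17.0
[50, 50, 50, 49, 50, 51, 56, 63, 72, 82, 91, 101, 108, 113, 116, 116, 113, 110, 105, 97, 88, 78, 69, 62, 58, 56, 56, 56, 56, 55, 53, 51, 50, 49, 48] [32, 32, 32, 31, 31, 32, 36, 41, 49, 59, 69, 80, 89, 95, 98, 98, 96, 92, 87, 79, 68, 58, 48, 40, 35, 32, 31, 31, 31, 30, 29, 29, 28, 29, 30]
s7 [4, 4, 4, 5, 8, 11, 21, 35, 51, 66, 81, 91, 95, 98, 99, 100, 100, 99, 98, 97] [100, 96, 91, 75, 57, 38, 20, 9, 3, 0, -2, -2, -3, -4]
wing [167.11827957 285.72043011] 93
s13 [3, 3, 4, 6, 8, 12, 22, 36, 51, 66, 81, 91, 95, 98, 100, 100, 100, 100, 99, 99] [100, 97, 92, 76, 59, 39, 21, 9, 2, -1, -2, -2, -3, -2]
wing [166.14655172 286.18965517] 116
s15 [3, 4, 5, 7, 9, 12, 22, 36, 51, 67, 81, 92, 96, 99, 100, 100, 99, 99, 99, 99] [100, 97, 93, 76, 59, 39, 22, 10, 3, -1, -2, -3, -3, -3]
wing [166.25409836 286.24590164] 122
```

The level hasn't moved, the bubble is centred (centre -2.05 against a line middle of -1.95 mm), and the fingers press about 9.5 N. The small wrist torque puts the contact on the tool axis, which means on the level. Handing in.

```bash
python3 -c "
from workcell import arm
print(arm.finish_job())"
```

```text
the job is handed in; nothing more can be done
None
```

I handed the job in at about 23 s with the key left home on the foot, the bubble centred to about 0.1 mm and the level unmoved under a press of about 9.5 N; contact came at a reported tool height about 22 mm below the level's nominal top, so that contact rests on the force, wrist-torque and picture readings, and no verdict came back.

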